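# Unload the coupon marking fixture

### The arm

A 6-joint arm with a two-finger parallel gripper is mounted at the origin on the work surface. World frame = base frame: x ahead of the robot, y to its left, z up, the work surface at z = 0. Lengths are in m, angles in rad, forces in N, time in s.
With the tool pointing down it reaches from about 0.3 to 0.95 m from the base axis. Payload 3.1 kg.
Tool frame: the origin (TCP) lies midway between the tips of the shut fingers; the grasp point (between the pads) lies arm.pinch_z behind it (arm.pinch_z is the distance from the TCP to the grasp point, in m); z points along the fingers, y is the line along which they close (so a half turn about z gives the same grasp; the last joint's range is limited). The gripper opens to 85 mm and grips with 20 to 120 N. Pads are 22 mm wide; open, the fingers measure 114 mm over their backs; the gripper's body (76 mm by 85 mm) begins 54 mm behind the grasp point. The pads swing forward as they close: fully open they stand 13 mm farther back than shut.
Start: joints at [-1.419, 0.308, 1.634, -0, 1.2, -0.07], TCP at [0.137, -0.61, 0.231] pointing down, gripper open.
Joint ranges: [-3.06, 3.06], [-0.79, 1.96], [0.05, 2.63], [-1.19, 4.34], [0.05, 2.64], [-2.94, 2.94]. Speed limits (rad/s): [2.79, 2.79, 3.14, 3.14, 3.14, 3.14].

### API

Orientations are given as a unit quaternion [w, x, y, z].
In Python, from rig import telemetry, get_image, camera_info, arm gives the robot as it stands.
- The arm moves only by the tool send_rows, never from a script. Its argument "steps" is a list of rows, each a list of 3 entries, a list of its own where there are three numbers: the opening, from -1 (shut) to 1 (fully open), then the shift along the tool's x, y, z in m, then the turn, a rotation vector about the tool's x, y, z in degrees. A call has 1 to 5 rows; each row is the pose to reach, as a shift and turn from the pose commanded when the call began, along the tool's axes at that moment; what a row does not reach only later rows make up. A row lasts 1/12 s, in which the tool goes at most 41.7 mm and 7.16 degrees, less where a joint would pass 70% of its speed; a pose out of reach is approached as far as the arm can. A call with a gripper value outside its range is refused whole. The fingers move at their own pace and stop on an object; "grip_force" is the grip in N (left out, the last holds). Time passes only in rows, so rows that repeat a pose let the fingers close. It gives the time, the measured TCP pose, the force, the opening and the grip force at its end, in the units of the state.
- telemetry.observe(): the state, without advancing time (a new reading comes with each control period).
- get_image(name): name is "scene" or "top"; returns the picture (420x560x3 uint8, red, green, blue); there is no depth.
- camera_info(name): a dict with "mtx" (3x3 intrinsics, pixels), "rvec" (rotation vector, rad) and "tvec" (3), from world to camera coordinates, as OpenCV has them. Camera axes: x right, y down, z forward; pixel columns grow to the right and rows downward; lengths in m; the calibration is good to about 2 mm. A picture is of the moment at which its call begins. camera_info takes no time and is no camera call.
- arm.job_done(): hands the job in; it is judged then, once.
The state is a dict: "time_s": time; "joints": joint angles; "dq": joint speeds; "joint_efforts": joint torques, N m; "tcp_pos": TCP position; "ee_rot": TCP orientation; "ft_force": force on the tool from outside, world axes, zero at the start; "moment": the same for the moment, N m; "finger_gap": finger opening in m; "finger_force": force on a finger pad.
Only numpy, scipy, OpenCV 4.12 (cv2) and the standard library are available. Lean on these libraries where they do the work, as an engineer would, in place of code of your own. Each camera call takes 0.05 s, during which the arm holds its last target. There are 200 camera calls.

### The job

Unload the marked copper coupons from the marking fixture: with all of them still in their lanes, swing its front gate right open to the stop and throw the clamp bar back onto its rest; then slide the coupons out from beneath and lay them all flat on the floor of the white specimen tray, none on top of another. Leave the fixture shut, with the clamp bar down and the gate swung back home across the lanes, and do not disturb the other things on the bench.

Things in the scene. Friction and masses are not known exactly. Their poses are not given: they have to be found in the camera images.
- fixture: Coupon marking fixture fixed to the bench. Origin: centre of its underside, z up. Aluminium plate 276 x 200 x 12 mm (y -104 to 96 mm) with a black steel bed (x +-98, y -15 to 75, top 34 mm up). Three lanes along y, centres x = -64, 0, 64, 29 mm wide, open to -y, back stop at y = 67. It is under 75 mm high but for the bar handle (94 mm) and cheeks of 100 mm at x = +-125, y 70 to 105.
- lane_caps (a point): Middle of the rear of the bed, x 0, y 48, z 45.5 mm in the fixture's frame. Here (y 30 to 67) steel caps on the 8.5 mm high guide rails overhang each lane by 4 mm a side, 8.5 mm above the bed: a coupon can only slide out along the fixture's -y, not be lifted, till its rear end is past y = 30.
- trough (a point): Middle of the open finger trough in front of the bed (fixture y from -15 to -76 mm), on its floor 12 mm above the bench. The coupons' front ends hang free over it, undersides 34 mm above the bench, 38 mm clear between neighbours, so that the fingers can go down on both sides of one.
- clamp_bar (a joint): Steel clamp bar (0.42 kg) across the lanes on two 77 mm arms, hinged at the rear along the fixture's x. Rad: 0 = shut, rubber pads on the coupons (-0.02 if none); grows as the bar rises; 1.85 = thrown back on its rest. Light damping: let go below 1.4 it sinks shut in about 1 s, past 1.6 it falls back and stays. Lifting takes about 3 N at the handle.
- bar_grip (a point): Grip point of the bar's handle: black tab 24 mm wide (fixture x), 8 thick, 48 long, amid the bar, leaning 45 deg to the fixture's -y when shut. On its centre line, 14 mm below its end; shut at x 0, y -20, z 81 mm in the fixture's frame, 21 mm above the bar's top. Moves on a circle of 106 mm about the hinge. Pinched across its width, it can turn between the fingers.
- bar_hinge (a point): Middle of the clamp bar's hinge axis (along the fixture's x), at x = 0, y = 82, z = 54 mm in the fixture's frame.
- gate (a joint): Swing gate: aluminium bar 14 x 14 x 244 mm across the front of the lanes, turning level on an upright pin near one end. Rad: 0 = shut on its stop, along the fixture's +x from the pin; grows as the free end swings to the fixture's -y; 1.66 = open on its other stop, about along -y. Stays where left; under 1 N moves it at the knob. Underside 28, top 42 mm above the bench.
- gate_knob (a point): Middle of the upright round black knob (14 mm diameter, 42 to 74 mm above the bench) on the gate's free end, 224 mm from the pivot; the point is 59 mm above the bench. Push here.
- gate_pivot (a point): The gate's upright pivot pin, at x = -122, y = -84, z = 27 mm in the fixture's frame.
- tray: Loose white specimen tray, 214 x 160 mm outside (x, y), 20 mm high, walls and floor 5 mm, 0.45 kg. Origin: centre of its underside; its floor is at z = 5 mm, 204 x 150 mm inside.
- coupon1: Flat copper strip coupon A, 26 x 120 x 6 mm (x, y, z), about 0.17 kg; may be absent. Origin: centre of its underside. At the start it lies in the fixture lane at x = -64 mm, its y along the lane, some 70 to 75 mm of it on the bed under the bar and the rail caps, the front 45 to 50 mm hanging free over the trough.
- coupon2: Flat copper strip coupon B, 26 x 120 x 6 mm (x, y, z), about 0.17 kg; may be absent. Origin: centre of its underside. At the start it lies in the fixture lane at x = 0 mm, its y along the lane, some 70 to 75 mm of it on the bed under the bar and the rail caps, the front 45 to 50 mm hanging free over the trough.
- coupon3: Flat copper strip coupon C, 26 x 120 x 6 mm (x, y, z), about 0.17 kg; may be absent. Origin: centre of its underside. At the start it lies in the fixture lane at x = 64 mm, its y along the lane, some 70 to 75 mm of it on the bed under the bar and the rail caps, the front 45 to 50 mm hanging free over the trough.
- slug1: Bystander: turned copper slug, 18 mm diameter, 30 mm high, standing. Origin: centre of its underside.
- slug2: Bystander: turned copper slug, 18 mm diameter, 30 mm high, standing. Origin: centre of its underside.
- slug3: Bystander: turned copper slug, 18 mm diameter, 30 mm high, standing. Origin: centre of its underside.
- rule: Bystander: steel rule, 24 x 155 x 4 mm. Origin: centre of its underside.
- scriber: Bystander: steel scriber, 11 mm thick, about 130 mm long, lying. Origin: on the bench below its middle.
Things that resemble listed ones, but are neither listed nor needed, are in the scene too. What is shaped like the coupon3 but blue or green is not meant.

How it is judged:
On the way, in this order (a step that is already met when the one before it is completed fails the run):
1. gate swung open to its stop and clamp bar thrown back onto its rest, all coupons still in their lanes (value of joint gate above 1.57 rad and value of joint clamp_bar above 1.6 rad and y of each of coupon1, coupon2, coupon3 in the frame of fixture above -0.025 m and z of coupon1 in the frame of fixture between 0.03 and 0.05 m and z of coupon2 in the frame of fixture between 0.03 and 0.05 m and z of coupon3 in the frame of fixture between 0.03 and 0.05 m), for 0.2 s.
2. all coupons lie flat on the floor of the tray (x of coupon1 in the frame of tray between -0.1 and 0.1 m and y of coupon1 in the frame of tray between -0.075 and 0.075 m and z of coupon1 in the frame of tray between 0.002 and 0.0085 m and angle between each of coupon1, coupon2, coupon3's own z axis and vertical below 0.08 rad and linear speed of each of coupon1, coupon2, coupon3 below 0.03 m/s and x of coupon2 in the frame of tray between -0.1 and 0.1 m and y of coupon2 in the frame of tray between -0.075 and 0.075 m and z of coupon2 in the frame of tray between 0.002 and 0.0085 m and x of coupon3 in the frame of tray between -0.1 and 0.1 m and y of coupon3 in the frame of tray between -0.075 and 0.075 m and z of coupon3 in the frame of tray between 0.002 and 0.0085 m), for 0.2 s.
At the end, for the whole second after the job is handed in: Every coupon present lies at rest, flat (0.08 rad) on the tray's floor (underside within 3.5 mm of it, so none on another), its middle inside the walls; the tray is level; clamp bar down and gate shut (both joints below 0.06 rad) (all of step 2 and value of joint each of clamp_bar, gate below 0.06 rad and angle between tray's own z axis and vertical below 0.05 rad); the robot touches nothing.
It fails at once if a bystander is disturbed (moved more than 30 mm) (distance of any of slug1, slug2, slug3, rule, scriber from where it was at the start of the episode above 0.03 m).
Of coupon1, coupon2, coupon3 only 2 to 3 are there at a start; the rules pass over those that are not, and their reading is None.
At some moment in a run one of tray may be knocked a few centimetres aside while the robot is not near it.
Once in a run the grip may slacken for a moment while it holds something.
It also fails if it takes over 210 s, if anything falls off the work surface, if the arm or the gripper's body presses on something with over 40 N, if the wrist force passes 120 N, or if a joint passes its speed limit or range.

## Working session

There is one attempt and no reset: what is moved stays moved. The work goes in short steps, Python scripts to look and compute and a tool call to move; the robot and the scene stay as the last step left them, time stands still between calls to the robot, and variables do not carry over. Pictures are saved under pics/ and viewed, at most 14 in all, crops included, and the job is handed in when it is done.

Besides the shell and the picture viewer there is one more tool, called after ">>>" by a JSON object that holds its "fn" and its "kwargs". send_rows: Moves the arm, as the interface text tells. Its arguments: {"type":"object","properties":{"steps":{"type":"array","items":{"type":"array"}},"grip_force":{"type":"number"}},"required":["steps"]}

```bash
ls; mkdir -p pics; python3 - <<'E'
from rig import telemetry,get_image,camera_info,arm
import cv2
print(telemetry.observe(), arm.pinch_z)
for n in("scene","top"):
    im=get_image(n); cv2.imwrite(f"pics/{n}0.png",im[:,:,::-1]); print(camera_info(n))
E
```

```text
pics
{'time_s': 0.0, 'joints': array([-1.41867384e+00,  3.09045003e-01,  1.63517156e+00,  1.50655576e-05,
        1.19972307e+00, -6.97016479e-02]), 'dq': array([ 5.56852042e-04,  2.84216138e-04,  3.67992979e-04,  1.03834570e-03,
       -1.38967619e-04, -5.86055134e-06]), 'joint_efforts': array([-3.86912443e-04, -4.15251589e+01, -2.76663530e+01,  3.96766055e-06,
        1.02835649e-02,  2.30885826e-05]), 'tcp_pos': array([ 0.13735756, -0.60887566,  0.23002933]), 'ee_rot': array([-1.17278026e-03,  9.93855178e-01,  1.10682011e-01, -4.13353046e-05]), 'ft_force': array([ 0.21632161, -0.19066045,  0.01387191]), 'moment': array([ 0.04111178, -0.00548143, -0.0128389 ]), 'finger_force': 0.0, 'finger_gap': 0.08543345449054035} 0.0187
{'mtx': array([[380.46834673,   0.        , 280.19572689],
       [  0.        , 380.46834673, 212.13621244],
       [  0.        ,   0.        ,   1.        ]]), 'rvec': array([ 1.44724974,  2.27303398, -0.77125983]), 'tvec': array([ 0.13203204, -0.31899491,  1.27744421])}
{'mtx': array([[419.44948732,   0.        , 277.28304682],
       [  0.        , 419.44948732, 210.9696448 ],
       [  0.        ,   0.        ,   1.        ]]), 'rvec': array([ 2.16631133, -2.1196115 ,  0.19211326]), 'tvec': array([0.05018609, 0.51034435, 1.16068011])}
```

View pics/scene0.png

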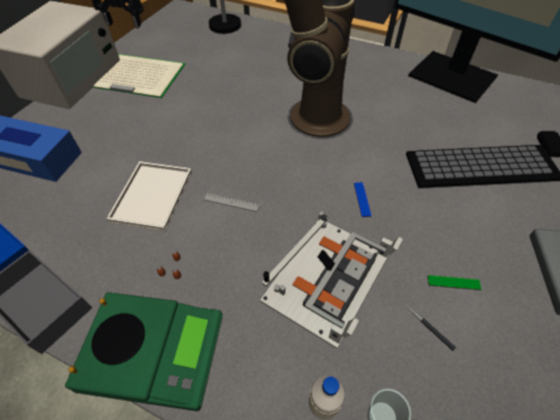

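View pics/top0.png

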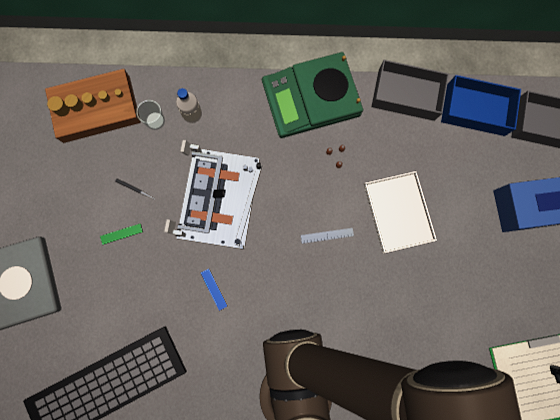

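The scene shows two orange coupons in the fixture's outer lanes: top view (218,174) and (212,217), scene (331,243)/(304,285). The middle lane looks empty. The tray is at top (400,210), the slugs at (330,152), (342,149) and (339,164), the rule at (327,236) and the scriber at (133,188).

Possible mix-ups:
- The blue strip (214,290) and green strip (121,234) are coupon look-alikes in the wrong colour.
- The notepad (520,370) and the bins (410,88) could be taken for the tray.

I choose the two orange strips and the white tray at (400,210), and check with a close crop.

```bash
python3 - <<'E'
import cv2,numpy as np
t=cv2.imread("pics/top0.png");s=cv2.imread("pics/scene0.png")
a=cv2.resize(t[135:260,160:275],None,fx=4.6,fy=4.6,interpolation=cv2.INTER_CUBIC)
b=cv2.resize(s[205:350,250:410],None,fx=4.1,fy=4.1,interpolation=cv2.INTER_CUBIC)
cv2.imwrite("pics/ct.png",a);cv2.imwrite("pics/cs.png",b);print(a.shape,b.shape)
E
```

```text
(575, 529, 3) (594, 656, 3)
```

View pics/ct.png

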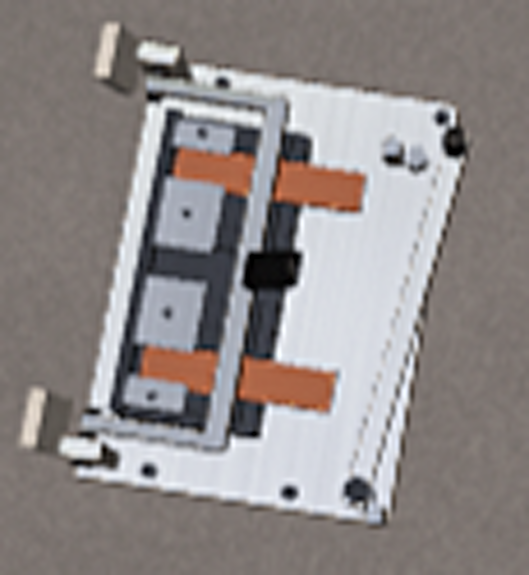

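View pics/cs.png

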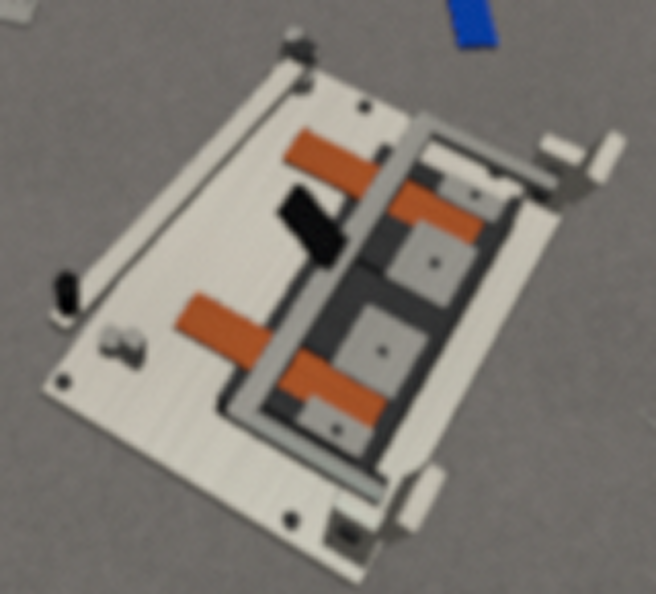

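The crops confirm it: coupons A (top crop 290,385) and C (320,187) are in the outer lanes and the middle lane is empty. The gate is shut, with its knob at top crop (456,140) and scene crop (66,293) and its pivot at top crop (357,490). The handle tab is at (272,268). Next I measure from both views.

```bash
cat > h.py <<'E'
import cv2,numpy as np
from rig import telemetry,get_image,camera_info,arm
from scipy.spatial.transform import Rotation as R
CAM={n:camera_info(n) for n in("scene","top")}
def cam(n):
    c=CAM[n]; return c["mtx"],cv2.Rodrigues(c["rvec"])[0],c["tvec"].reshape(3)
def onz(n,uv,z):
    K,Rm,t=cam(n); uv=np.atleast_2d(np.array(uv,float))
    d=np.c_[uv,np.ones(len(uv))]@np.linalg.inv(K).T@Rm; o=-Rm.T@t
    return o+d*((z-o[2])/d[:,2])[:,None]
def tri(us,ut):
    P=[K@np.c_[Rm,t] for K,Rm,t in(cam("scene"),cam("top"))]
    X=cv2.triangulatePoints(P[0],P[1],np.atleast_2d(np.array(us,float)).T,np.atleast_2d(np.array(ut,float)).T)
    return (X[:3]/X[3]).T
def proj(n,X):
    K,Rm,t=cam(n); return cv2.projectPoints(np.array(X,float).reshape(-1,1,3),Rm,t,K,None)[0][:,0]
def orange(im):
    h=cv2.cvtColor(im,cv2.COLOR_RGB2HSV); return cv2.inRange(h,(4,130,90),(16,255,255))
def comps(m,a=40):
    return [c for c in cv2.findContours(m,cv2.RETR_EXTERNAL,cv2.CHAIN_APPROX_NONE)[0] if cv2.contourArea(c)>a]
def grab(n,name=None):
    im=get_image(n)
    if name: cv2.imwrite(f"pics/{name}.png",im[:,:,::-1])
    return im
# fixture pose: F=(x,y,yaw) saved in fix.npy
def fw(p):
    x,y,a=np.load("fix.npy"); c,s=np.cos(a),np.sin(a); p=np.atleast_2d(p)/1000.
    return np.c_[x+c*p[:,0]-s*p[:,1],y+s*p[:,0]+c*p[:,1],p[:,2]]
def tray(im):
    """centre, yaw(of long axis) from the white region on z=20mm rim in top view"""
    h=cv2.cvtColor(im,cv2.COLOR_RGB2HSV); m=cv2.inRange(h,(0,0,165),(40,70,255))
    m[:, :355]=0; m[:150]=0; m[270:]=0; m[:,460:]=0
    c=max(cv2.findContours(m,cv2.RETR_EXTERNAL,cv2.CHAIN_APPROX_NONE)[0],key=cv2.contourArea)
    w=onz("top",cv2.convexHull(c)[:,0],0.02)[:,:2]
    return cv2.minAreaRect((w*1000).astype(np.float32))
E
python3 - <<'E'
from h import *
T=cv2.imread("pics/top0.png")[:,:,::-1].copy();S=cv2.imread("pics/scene0.png")[:,:,::-1].copy()
for n,im in(("top",T),("scene",S)):
    for c in comps(orange(im)):
        r=cv2.minAreaRect(c); print(n,np.round(cv2.boxPoints(r),1).tolist(),cv2.contourArea(c))
# hand-read feature pixels (crop coords)
t=lambda p:(160+p[0]/4.6-.4,135+p[1]/4.6-.4); s=lambda p:(250+p[0]/4.1-.4,205+p[1]/4.1-.4)
F={"plateFR(138,-104)":((463,103),(45,388)),"C front +x":((365,175),(178,325)),"C front -x":((362,213),(197,293)),
"A front +x":((337,372),(287,160)),"A front -x":((333,412),(306,129)),"knobtop":((455,132),(66,272)),"plateRL":((78,473),(557,215)),"plateFL":((383,520),(300,62))}
for k,(a,b) in F.items(): print(k,np.round(tri(s(b),t(a))*1000,1))
r=tray(T);print("tray",r)
K=cv2.boxPoints(r);print(K)
E
```

```text
top [[210.39999389648438, 220.89999389648438], [212.1999969482422, 211.8000030517578], [232.0, 215.8000030517578], [230.1999969482422, 224.8000030517578]] 139.0
top [[191.0, 211.0], [206.0, 211.0], [206.0, 220.0], [191.0, 220.0]] 87.0
top [[218.8000030517578, 177.89999389648438], [220.6999969482422, 169.3000030517578], [238.5, 173.10000610351562], [236.60000610351562, 181.6999969482422]] 123.5
top [[197.60000610351562, 175.10000610351562], [198.1999969482422, 166.89999389648438], [214.1999969482422, 168.1999969482422], [213.60000610351562, 176.39999389648438]] 84.5
top [[43.0, 88.80000305175781], [123.80000305175781, 68.19999694824219], [136.1999969482422, 116.9000015258789], [55.400001525878906, 137.5]] 3464.0
scene [[317.0, 299.0], [322.0, 289.0], [344.79998779296875, 300.3999938964844], [339.79998779296875, 310.3999938964844]] 197.0
scene [[292.3999938964844, 284.0], [297.8999938964844, 274.79998779296875], [316.0, 285.6000061035156], [310.5, 294.8999938964844]] 188.0
scene [[343.79998779296875, 256.3999938964844], [348.0, 248.0], [368.0, 258.0], [363.79998779296875, 266.3999938964844]] 140.0
scene [[319.0, 244.0], [323.0, 236.0], [341.79998779296875, 245.39999389648438], [337.79998779296875, 253.39999389648438]] 159.0
plateFR(138,-104) [[674.5 117.8  15.9]]
C front +x [[619.1 175.9  41. ]]
C front -x [[595.2 177.1  38.1]]
A front +x [[492.9 189.7  39.5]]
A front -x [[467.7 191.5  39.6]]
knobtop [[636.2 117.9  85.1]]
plateRL [[431.7 351.6  -3.3]]
plateFL [[403.1 162.3  11.1]]
tray ((521.1680297851562, -299.5302734375), (215.08201599121094, 159.18385314941406), 14.499797821044922)
[[ 397.12442 -249.39922]
 [ 436.98035 -403.51285]
 [ 645.2117  -349.66132]
 [ 605.3557  -195.5477 ]]
```

```bash
python3 - <<'E'
from h import *
from scipy.optimize import least_squares
t=lambda p:(160+p[0]/4.6-.4,135+p[1]/4.6-.4); s=lambda p:(250+p[0]/4.1-.4,205+p[1]/4.1-.4)
fe=[("top",(463,103),138,-104,12),("scene",(45,388),138,-104,12),("top",(383,522),-138,-104,12),("top",(78,476),-138,96,12),("scene",(362,582),138,96,12),
("top",(456,130),102,-84,74),("scene",(66,275),102,-84,74)]
co=[("top",(365,175),77,1),("scene",(178,325),77,1),("top",(362,213),51,1),("scene",(197,293),51,1),
("top",(337,372),-51,0),("scene",(287,160),-51,0),("top",(333,412),-77,0),("scene",(306,129),-77,0)]
def res(p):
    x,y,a,yA,yC=p; r=[]
    for n,c,*q in fe+[(n,c,X,(yA,yC)[i]*1000,40) for n,c,X,i in co]:
        q=np.array(q)/1000; w=[x+np.cos(a)*q[0]-np.sin(a)*q[1],y+np.sin(a)*q[0]+np.cos(a)*q[1],q[2]]
        r+=list(proj(n,w)[0]-np.array((t if n=="top" else s)(c)))
    return np.array(r)
o=least_squares(res,[.55,.24,-.16,-.06,-.06],loss="soft_l1")
print(o.x,np.degrees(o.x[2]));print(np.round(res(o.x).reshape(-1,2),1).tolist())
np.save("fix.npy",o.x[:3])
for n,q in {"knob":(102,-84,59),"pivot":(-122,-84,27),"grip":(0,-20,81),"hinge":(0,82,54),"A":(-64,o.x[3]*1000,37),"C":(64,o.x[4]*1000,37)}.items(): print(n,np.round(fw(q)*1000,1))
T=cv2.imread("pics/top0.png")[:,:,::-1].copy()
from h import comps
for z in(0,.015,.03):
  print([np.round(onz("top",p,z)[0]*1000).tolist() for p in[(330,152),(342,149),(339,164),(301,237),(353,232),(117,180),(152,195)]])
# tool frame
st=telemetry.observe(); print(np.round(R.from_quat(np.roll(st["ee_rot"],-1)).as_matrix(),3))
E
```

```text
[ 0.55084899  0.23716704 -0.13496681 -0.05495715 -0.05228832] -7.73302884978145
[[-0.1, 1.0], [-2.2, -0.1], [1.9, 1.0], [-0.1, 0.2], [-1.8, 0.4], [-8.1, -0.1], [8.2, 7.1], [0.0, -0.1], [-1.1, 0.4], [-0.8, 0.2], [0.2, -0.5], [-0.6, 0.1], [-0.9, -0.2], [-1.3, 0.4], [-0.4, -0.1]]
knob [[640.6 140.2  59. ]]
pivot [[418.7 170.3  27. ]]
grip [[548.2 217.3  81. ]]
hinge [[561.9 318.4  54. ]]
A [[480.  191.3  37. ]]
C [[607.2 176.7  37. ]]
[[701.0, -96.0, 0.0], [712.0, -133.0, 0.0], [664.0, -123.0, 0.0], [440.0, -11.0, 0.0], [458.0, -164.0, 0.0], [598.0, 541.0, 0.0], [555.0, 434.0, 0.0]]
[[697.0, -94.0, 15.0], [707.0, -130.0, 15.0], [660.0, -121.0, 15.0], [439.0, -9.0, 15.0], [456.0, -161.0, 15.0], [595.0, 535.0, 15.0], [552.0, 429.0, 15.0]]
[[692.0, -92.0, 30.0], [702.0, -127.0, 30.0], [656.0, -118.0, 30.0], [437.0, -8.0, 30.0], [455.0, -158.0, 30.0], [591.0, 529.0, 30.0], [549.0, 425.0, 30.0]]
[[ 0.976  0.22  -0.   ]
 [ 0.22  -0.976  0.002]
 [ 0.    -0.002 -1.   ]]
```

```bash
python3 - <<'E'
from h import *
from scipy.optimize import least_squares
t=lambda p:(160+p[0]/4.6-.4,135+p[1]/4.6-.4); s=lambda p:(250+p[0]/4.1-.4,205+p[1]/4.1-.4)
fe=[("top",(463,103),138,-104,12),("scene",(45,388),138,-104,12),("top",(383,522),-138,-104,12),("top",(78,476),-138,96,12),("scene",(362,582),138,96,12)]
kn=[("top",(456,130)),("scene",(66,275))]
co=[("top",(365,175),77,1,0),("scene",(178,325),77,1,0),("top",(362,213),51,1,0),("scene",(197,293),51,1,0),
("top",(337,372),-51,0,0),("scene",(287,160),-51,0,0),("top",(333,412),-77,0,0),("scene",(306,129),-77,0,0),
("top",(142,361),-64,0,120),("top",(175,164),64,1,120),("scene",(477,232),-64,0,120),("scene",(378,412),64,1,120)]
def res(p):
    x,y,a,yA,yC,g=p; r=[]
    for n,c,*q in fe+[(n,c,X,(yA,yC)[i]*1000+d,40) for n,c,X,i,d in co]+[(n,c,-122+224*np.cos(g),-84-224*np.sin(g),74) for n,c in kn]:
        q=np.array(q)/1000; w=[x+np.cos(a)*q[0]-np.sin(a)*q[1],y+np.sin(a)*q[0]+np.cos(a)*q[1],q[2]]
        r+=list(proj(n,w)[0]-np.array((t if n=="top" else s)(c)))
    return np.array(r)
o=least_squares(res,[.55,.24,-.16,-.06,-.06,.1],loss="soft_l1")
print(o.x,np.degrees(o.x[2]));print(np.round(res(o.x).reshape(-1,2),1).tolist())
np.save("fix.npy",o.x[:3]); g=o.x[5]
for n,q in {"knob":(-122+224*np.cos(g),-84-224*np.sin(g),59),"knobopen":(-122+224*np.cos(1.66),-84-224*np.sin(1.66),59),"pivot":(-122,-84,27),"grip":(0,-20,81),"hinge":(0,82,54),"A":(-64,o.x[3]*1000,37),"C":(64,o.x[4]*1000,37)}.items(): print(n,np.round(fw(q)*1000,1))
# tab outline in both views -> check of grip
T=cv2.imread("pics/top0.png")[:,:,::-1].copy();S=cv2.imread("pics/scene0.png")[:,:,::-1].copy()
print("proj grip",proj("top",fw((0,-20,81))),proj("scene",fw((0,-20,81))))
print("tab tip tri",tri(s((297,202)),t((285,268)))*1000)
E
```

```text
[ 0.55067891  0.23959348 -0.12927167 -0.05761141 -0.05556466  0.11876872] -7.406721362236891
[[-1.2, 0.8], [-1.0, 0.6], [1.3, 0.9], [-0.7, 0.5], [-0.2, 0.8], [0.2, -0.1], [-1.2, 0.2], [-0.6, 0.3], [0.1, -0.7], [-0.4, 0.2], [-1.1, -0.3], [-1.0, 0.5], [-0.6, -0.3], [-0.3, 0.8], [-0.1, 0.5], [0.0, 1.2], [0.1, 1.3], [0.0, 1.7], [-0.4, 1.4]]
knob [[636. 117.  59.]]
knobopen [[370.3 -46.7  59. ]]
pivot [[418.9 172.   27. ]]
grip [[548.1 219.8  81. ]]
hinge [[561.2 320.9  54. ]]
A [[479.8 190.7  37. ]]
C [[607.  176.2  37. ]]
proj grip [[220.88106155 193.53282921]] [[323.47310162 257.19801158]]
tab tip tri [[547.88047978 216.00325237  92.42047173]]
```

```bash
cat > plan.py <<'E'
import numpy as np,json
from h import *
def pose():
    s=telemetry.observe(); M=R.from_quat(np.roll(s["ee_rot"],-1)).as_matrix()
    return np.array([*s["tcp_pos"]*1000,np.degrees(np.arctan2(M[1,0],M[0,0]))])
def plan(p,calls):
    """p,[x,y,z mm,psi deg]; calls: lists of (x,y,z,psi,opening[,repeat])"""
    p=np.array(p,float)
    for c in calls:
        a=np.radians(p[3]);A=np.array([[np.cos(a),np.sin(a),0],[np.sin(a),-np.cos(a),0],[0,0,-1]]);out=[]
        for x,y,z,psi,o,*n in c:
            d=np.round(A.T@(np.array([x,y,z])-p[:3])).astype(int); w=int(np.round((p[3]-psi+180)%360-180))
            if abs(w)>=180: w=0
            out+=[[o,(d/1000).tolist(),[0,0,w]]]*(n[0] if n else 1)
        print(json.dumps(out).replace(" ",""))
        p=np.array([*(p[:3]+A@d),p[3]-w])
    print("end",np.round(p,1))
E
python3 - <<'E'
from plan import *
t=lambda p:(160+p[0]/4.6-.4,135+p[1]/4.6-.4); s=lambda p:(250+p[0]/4.1-.4,205+p[1]/4.1-.4)
print("studs",np.round(tri([s((113,338)),s((133,347))],[t((395,145)),t((417,152))])*1000,1))
p0=pose();print(p0)
# travel to above knob then down
G=np.array([636,117,125,166]);calls=[]
for i in range(1,6):
    f=i/5; q=p0+(G-p0)*f; calls.append([(q[0],q[1],max(q[2],125) if i==5 else 200,q[3],0.0,5)])
calls.append([(636,117,46,166,0.0,5)])
plan(p0,calls)
E
```

```text
studs [[640.3 152.9  43.5]
 [637.1 149.5  25.7]]
[ 137.36398473 -608.9335923   230.14638735   12.70638035]
[[0.0,[0.129,-0.12,0.03],[0,0,-31]],[0.0,[0.129,-0.12,0.03],[0,0,-31]],[0.0,[0.129,-0.12,0.03],[0,0,-31]],[0.0,[0.129,-0.12,0.03],[0,0,-31]],[0.0,[0.129,-0.12,0.03],[0,0,-31]]]
[[0.0,[0.172,-0.036,0.0],[0,0,-30]],[0.0,[0.172,-0.036,0.0],[0,0,-30]],[0.0,[0.172,-0.036,0.0],[0,0,-30]],[0.0,[0.172,-0.036,0.0],[0,0,-30]],[0.0,[0.172,-0.036,0.0],[0,0,-30]]]
[[0.0,[0.168,0.055,0.0],[0,0,-31]],[0.0,[0.168,0.055,0.0],[0,0,-31]],[0.0,[0.168,0.055,0.0],[0,0,-31]],[0.0,[0.168,0.055,0.0],[0,0,-31]],[0.0,[0.168,0.055,0.0],[0,0,-31]]]
[[0.0,[0.114,0.134,0.0],[0,0,-31]],[0.0,[0.114,0.134,0.0],[0,0,-31]],[0.0,[0.114,0.134,0.0],[0,0,-31]],[0.0,[0.114,0.134,0.0],[0,0,-31]],[0.0,[0.114,0.134,0.0],[0,0,-31]]]
[[0.0,[0.031,0.173,0.075],[0,0,-30]],[0.0,[0.031,0.173,0.075],[0,0,-30]],[0.0,[0.031,0.173,0.075],[0,0,-30]],[0.0,[0.031,0.173,0.075],[0,0,-30]],[0.0,[0.031,0.173,0.075],[0,0,-30]]]
[[0.0,[0.0,0.0,0.079],[0,0,0]],[0.0,[0.0,0.0,0.079],[0,0,0]],[0.0,[0.0,0.0,0.079],[0,0,0]],[0.0,[0.0,0.0,0.079],[0,0,0]],[0.0,[0.0,0.0,0.079],[0,0,0]]]
end [635.5 117.   46.1 165.7]
```

>>> {"fn": "send_rows", "kwargs": {"steps": [[0.0,[0.129,-0.12,0.03],[0,0,-31]],[0.0,[0.129,-0.12,0.03],[0,0,-31]],[0.0,[0.129,-0.12,0.03],[0,0,-31]],[0.0,[0.129,-0.12,0.03],[0,0,-31]],[0.0,[0.129,-0.12,0.03],[0,0,-31]]]}}

```text
time_s: 0.52
tcp_pos: [0.2383, -0.458, 0.1989]
ee_rot: [-0.004, 0.927, 0.376, 0.001]
ft_force: [-0.3, -0.2, -0.4]
finger_gap: 0.0427
finger_force: 0.0
```

>>> {"fn": "send_rows", "kwargs": {"steps": [[0.0,[0.172,-0.036,0.0],[0,0,-30]],[0.0,[0.172,-0.036,0.0],[0,0,-30]],[0.0,[0.172,-0.036,0.0],[0,0,-30]],[0.0,[0.172,-0.036,0.0],[0,0,-30]],[0.0,[0.172,-0.036,0.0],[0,0,-30]]]}}

```text
time_s: 0.93
tcp_pos: [0.3381, -0.3148, 0.2008]
ee_rot: [-0.001, 0.798, 0.603, 0.001]
ft_force: [0.3, 0.3, -0.3]
finger_gap: 0.0427
finger_force: 0.0
```

>>> {"fn": "send_rows", "kwargs": {"steps": [[0.0,[0.168,0.055,0.0],[0,0,-31]],[0.0,[0.168,0.055,0.0],[0,0,-31]],[0.0,[0.168,0.055,0.0],[0,0,-31]],[0.0,[0.168,0.055,0.0],[0,0,-31]],[0.0,[0.168,0.055,0.0],[0,0,-31]]]}}

```text
time_s: 1.35
tcp_pos: [0.4387, -0.1699, 0.2015]
ee_rot: [0.0, 0.608, 0.794, 0.001]
ft_force: [0.3, -0.1, -0.2]
finger_gap: 0.0425
finger_force: 0.0
```

>>> {"fn": "send_rows", "kwargs": {"steps": [[0.0,[0.114,0.134,0.0],[0,0,-31]],[0.0,[0.114,0.134,0.0],[0,0,-31]],[0.0,[0.114,0.134,0.0],[0,0,-31]],[0.0,[0.114,0.134,0.0],[0,0,-31]],[0.0,[0.114,0.134,0.0],[0,0,-31]]]}}

```text
time_s: 1.77
tcp_pos: [0.5402, -0.0258, 0.2016]
ee_rot: [0.001, 0.374, 0.928, 0.001]
ft_force: [-0.6, -0.1, 1.0]
finger_gap: 0.0426
finger_force: 0.0
```

>>> {"fn": "send_rows", "kwargs": {"steps": [[0.0,[0.031,0.173,0.075],[0,0,-30]],[0.0,[0.031,0.173,0.075],[0,0,-30]],[0.0,[0.031,0.173,0.075],[0,0,-30]],[0.0,[0.031,0.173,0.075],[0,0,-30]],[0.0,[0.031,0.173,0.075],[0,0,-30]]]}}

```text
time_s: 2.18
tcp_pos: [0.6367, 0.1182, 0.1239]
ee_rot: [-0.0, 0.122, 0.993, 0.0]
ft_force: [0.0, 0.2, 0.4]
finger_gap: 0.0428
finger_force: 0.0
```

>>> {"fn": "send_rows", "kwargs": {"steps": [[0.0,[0.0,0.0,0.07],[0,0,0]],[0.0,[0.0,0.0,0.07],[0,0,0]],[0.0,[0.0,0.0,0.07],[0,0,0]]], "grip_force": 20}}

```text
time_s: 2.43
tcp_pos: [0.6295, 0.115, 0.0484]
ee_rot: [-0.007, 0.125, 0.992, -0.002]
ft_force: [-1.9, 0.5, -1.1]
finger_gap: 0.0429
finger_force: 0.0
```

>>> {"fn": "send_rows", "kwargs": {"steps": [[-1,[0,0,0],[0,0,0]],[-1,[0,0,0],[0,0,0]],[-1,[0,0,0],[0,0,0]],[-1,[0,0,0],[0,0,0]],[-1,[0,0,0],[0,0,0]]], "grip_force": 20}}

```text
time_s: 2.85
tcp_pos: [0.6375, 0.1157, 0.0585]
ee_rot: [0.002, 0.125, 0.992, 0.0]
ft_force: [1.2, 0.3, -1.0]
finger_gap: 0.0128
finger_force: 20.9
```

```bash
python3 - <<'E'
from plan import *
o=telemetry.observe();print(pose(),o["finger_gap"],o["finger_force"],o["ft_force"])
pv=fw((-122,-84,27))[0]*1000; yaw=np.degrees(np.load("fix.npy")[2])
g0=.119; p=[635.5,117,54,165.7]; N=15; calls=[]; row=[]
for i in range(1,N+1):
    g=g0+(1.655-g0)*i/N; w=yaw-np.degrees(g); a=np.radians(w)
    row.append((pv[0]+224*np.cos(a),pv[1]+224*np.sin(a),54,w+180,-1))
    if i%5==0: calls.append(row); row=[]
plan(p,calls)
E
```

```text
[637.47951107 115.72987235  58.45139549 165.68666691] 0.012759978906400996 20.943541824817657 [ 1.19094431  0.28845652 -1.03576532]
[[-1,[0.001,-0.023,0.0],[0,0,6]],[-1,[0.004,-0.045,0.0],[0,0,12]],[-1,[0.01,-0.068,0.0],[0,0,18]],[-1,[0.018,-0.089,0.0],[0,0,23]],[-1,[0.028,-0.11,0.0],[0,0,29]]]
[[-1,[0.002,-0.023,0.0],[0,0,6]],[-1,[0.005,-0.045,0.0],[0,0,12]],[-1,[0.011,-0.067,0.0],[0,0,18]],[-1,[0.019,-0.089,0.0],[0,0,24]],[-1,[0.029,-0.109,0.0],[0,0,30]]]
[[-1,[0.001,-0.023,0.0],[0,0,5]],[-1,[0.005,-0.046,0.0],[0,0,11]],[-1,[0.01,-0.068,0.0],[0,0,17]],[-1,[0.018,-0.09,0.0],[0,0,23]],[-1,[0.028,-0.11,0.0],[0,0,29]]]
end [371.9 -46.9  54.   77.7]
```

>>> {"fn": "send_rows", "kwargs": {"steps": [[-1,[0.001,-0.023,0.0],[0,0,6]],[-1,[0.004,-0.045,0.0],[0,0,12]],[-1,[0.01,-0.068,0.0],[0,0,18]],[-1,[0.018,-0.089,0.0],[0,0,23]],[-1,[0.028,-0.11,0.0],[0,0,29]]]}}

```text
time_s: 3.27
tcp_pos: [0.5817, 0.0164, 0.0583]
ee_rot: [0.001, 0.371, 0.928, 0.001]
ft_force: [-1.8, 3.9, 3.4]
finger_gap: 0.0127
finger_force: 21.3
```

>>> {"fn": "send_rows", "kwargs": {"steps": [[-1,[0.002,-0.023,0.0],[0,0,6]],[-1,[0.005,-0.045,0.0],[0,0,12]],[-1,[0.011,-0.067,0.0],[0,0,18]],[-1,[0.019,-0.089,0.0],[0,0,24]],[-1,[0.029,-0.109,0.0],[0,0,30]]]}}

```text
time_s: 3.68
tcp_pos: [0.4853, -0.0426, 0.0582]
ee_rot: [0.0, 0.6, 0.8, 0.001]
ft_force: [-1.4, 7.1, 5.0]
finger_gap: 0.0127
finger_force: 21.4
```

>>> {"fn": "send_rows", "kwargs": {"steps": [[-1,[0.001,-0.023,0.0],[0,0,5]],[-1,[0.005,-0.046,0.0],[0,0,11]],[-1,[0.01,-0.068,0.0],[0,0,17]],[-1,[0.018,-0.09,0.0],[0,0,23]],[-1,[0.028,-0.11,0.0],[0,0,29]]]}}

```text
time_s: 4.1
tcp_pos: [0.3732, -0.0474, 0.0582]
ee_rot: [0.001, 0.781, 0.625, 0.002]
ft_force: [1.5, 6.5, 5.0]
finger_gap: 0.0132
finger_force: 21.4
```

>>> {"fn": "send_rows", "kwargs": {"steps": [[-1,[0,0,0],[0,0,0]],[-1,[0,0,0],[0,0,0]]]}}

```text
time_s: 4.27
tcp_pos: [0.373, -0.0472, 0.0581]
ee_rot: [0.001, 0.779, 0.627, 0.002]
ft_force: [0.3, 4.7, 4.9]
finger_gap: 0.0129
finger_force: 21.5
```

```bash
python3 - <<'E'
from plan import *
p=pose();print(p,telemetry.observe()["finger_gap"])
pv=fw((-122,-84,27))[0]*1000;d=p[:2]-pv[:2];print(np.hypot(*d),-np.arctan2(d[1],d[0])+np.load("fix.npy")[2])
t=grab("top");s=grab("scene");x=np.hstack([t[130:330,150:400],s[150:350,180:430]]);cv2.imwrite("pics/gate.png",cv2.resize(x,(800,320))[:,:,::-1])
E
```

```text
[372.98704785 -47.23168716  58.13965695  77.62689275] 0.012917116919985159
224.0024571748166 1.6478092023900976
```

View pics/gate.png

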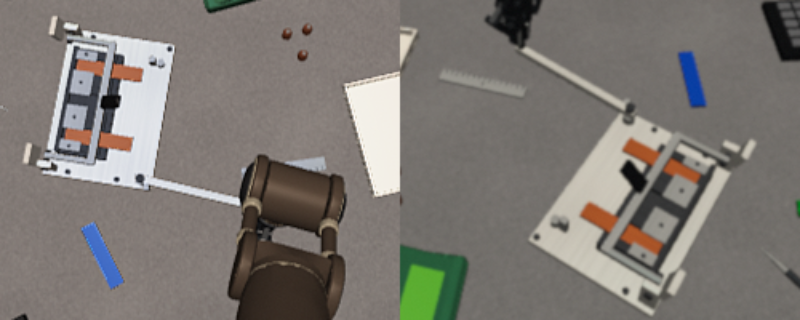

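Gate stands open: in the left half the white bar runs from (140,180) to the gripper at (245,200), and in the right half from (628,108) to (520,48). The estimated angle is 1.65 rad. Both coupons are still in their lanes. I release the knob and go to the bar handle.

>>> {"fn": "send_rows", "kwargs": {"steps": [[0.0,[0,0,0],[0,0,0]],[0.0,[0,0,0],[0,0,0]],[0.0,[0,0,0],[0,0,0]],[0.0,[0,0,0],[0,0,0]]]}}

```text
time_s: 4.7
tcp_pos: [0.3721, -0.048, 0.0562]
ee_rot: [0.0, 0.779, 0.627, -0.0]
ft_force: [-0.6, 0.4, 0.1]
finger_gap: 0.0425
finger_force: 0.0
```

>>> {"fn": "send_rows", "kwargs": {"steps": [[0.1,[0,0,-0.12],[0,0,0]],[0.1,[0,0,-0.12],[0,0,0]],[0.1,[0,0,-0.12],[0,0,0]],[0.1,[0,0,-0.12],[0,0,0]],[0.1,[0,0,-0.12],[0,0,0]]]}}

```text
time_s: 5.12
tcp_pos: [0.3742, -0.0485, 0.1786]
ee_rot: [0.002, 0.779, 0.627, 0.002]
ft_force: [-0.4, 0.7, -0.2]
finger_gap: 0.0472
finger_force: 0.0
```

```bash
python3 - <<'E'
from plan import *
p=pose();print(p)
G=fw((0,-20,81))[0]*1000;print(G)
m=(p[:2]+G[:2])/2
plan(p,[[(m[0],m[1],p[2],82.6,.1,5)],[(G[0],G[1],150,82.6,.1,5)],[(G[0],G[1],64,82.6,.1,4)]])
E
```

```text
[374.17680681 -48.4682253  178.60490398  77.70797055]
[548.10067262 219.76035497  81.        ]
[[0.1,[0.15,0.056,0.0],[0,0,-5]],[0.1,[0.15,0.056,0.0],[0,0,-5]],[0.1,[0.15,0.056,0.0],[0,0,-5]],[0.1,[0.15,0.056,0.0],[0,0,-5]],[0.1,[0.15,0.056,0.0],[0,0,-5]]]
[[0.1,[0.144,0.07,0.029],[0,0,0]],[0.1,[0.144,0.07,0.029],[0,0,0]],[0.1,[0.144,0.07,0.029],[0,0,0]],[0.1,[0.144,0.07,0.029],[0,0,0]],[0.1,[0.144,0.07,0.029],[0,0,0]]]
[[0.1,[0.0,0.0,0.086],[0,0,0]],[0.1,[0.0,0.0,0.086],[0,0,0]],[0.1,[0.0,0.0,0.086],[0,0,0]],[0.1,[0.0,0.0,0.086],[0,0,0]]]
end [548.5 220.1  63.6  82.7]
```

>>> {"fn": "send_rows", "kwargs": {"steps": [[0.1,[0.15,0.056,0.0],[0,0,-5]],[0.1,[0.15,0.056,0.0],[0,0,-5]],[0.1,[0.15,0.056,0.0],[0,0,-5]],[0.1,[0.15,0.056,0.0],[0,0,-5]],[0.1,[0.15,0.056,0.0],[0,0,-5]]]}}

```text
time_s: 5.53
tcp_pos: [0.4608, 0.0909, 0.1748]
ee_rot: [-0.001, 0.749, 0.662, 0.001]
ft_force: [0.5, -0.7, 0.3]
finger_gap: 0.0471
finger_force: 0.0
```

>>> {"fn": "send_rows", "kwargs": {"steps": [[0.1,[0.144,0.07,0.029],[0,0,0]],[0.1,[0.144,0.07,0.029],[0,0,0]],[0.1,[0.144,0.07,0.029],[0,0,0]],[0.1,[0.144,0.07,0.029],[0,0,0]],[0.1,[0.144,0.07,0.029],[0,0,0]]]}}

```text
time_s: 5.95
tcp_pos: [0.5474, 0.2245, 0.1432]
ee_rot: [-0.001, 0.75, 0.662, -0.001]
ft_force: [-0.1, -0.3, -0.5]
finger_gap: 0.0468
finger_force: 0.0
```

>>> {"fn": "send_rows", "kwargs": {"steps": [[0.1,[0,0,0],[0,0,0]],[0.1,[0,0,0],[0,0,0]]]}}

```text
time_s: 6.12
tcp_pos: [0.5444, 0.2196, 0.145]
ee_rot: [-0.001, 0.751, 0.661, -0.003]
ft_force: [-0.3, -0.5, -0.1]
finger_gap: 0.0469
finger_force: 0.0
```

```bash
python3 - <<'E'
from plan import *
print(pose())
t=grab("top");s=grab("scene");x=np.hstack([t[140:260,160:280],s[200:320,270:390]]);cv2.imwrite("pics/tab.png",cv2.resize(x,(800,400),interpolation=cv2.INTER_CUBIC)[:,:,::-1])
E
```

```text
[544.35541992 219.60262222 144.97552502  82.73187817]
```

View pics/tab.png

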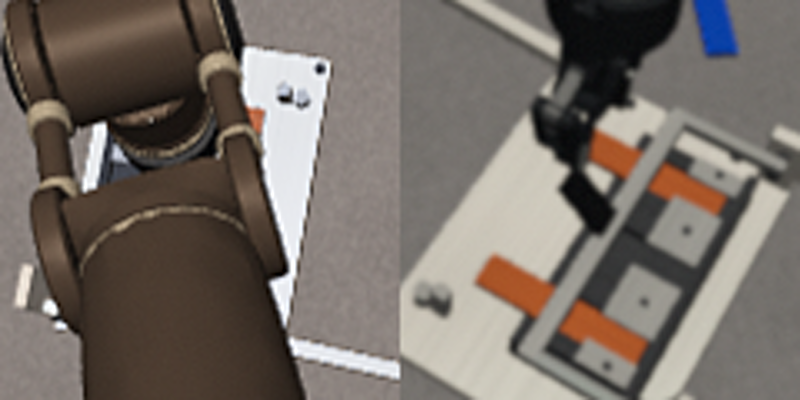

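The image shows the open fingers above the black tab (585,200 in the right half). The gate bar stays open. I descend, grip, and throw the bar.

>>> {"fn": "send_rows", "kwargs": {"steps": [[0.1,[-0.001,0.003,0.04],[0,0,0]],[0.1,[-0.001,0.003,0.07],[0,0,0]],[0.1,[-0.001,0.003,0.081],[0,0,0]],[0.1,[-0.001,0.003,0.081],[0,0,0]]]}}

```text
time_s: 6.55
tcp_pos: [0.5455, 0.2173, 0.0631]
ee_rot: [-0.002, 0.751, 0.66, -0.004]
ft_force: [-0.6, 0.3, -0.3]
finger_gap: 0.0468
finger_force: 0.0
```

>>> {"fn": "send_rows", "kwargs": {"steps": [[-1,[0,0,0],[0,0,0]],[-1,[0,0,0],[0,0,0]],[-1,[0,0,0],[0,0,0]],[-1,[0,0,0],[0,0,0]]], "grip_force": 40}}

```text
time_s: 6.88
tcp_pos: [0.5495, 0.2195, 0.0683]
ee_rot: [0.0, 0.751, 0.661, 0.0]
ft_force: [-3.7, -0.8, 4.9]
finger_gap: 0.0235
finger_force: 29.5
```

```bash
python3 - <<'E'
from plan import *
o=telemetry.observe();print(pose(),o["finger_gap"],o["finger_force"],o["ft_force"])
p=[548.6,219.2,64,82.7]; h=np.array([82,54]);row=[];calls=[]; g0=fw((0,-20,81))[0]*1000; N=15
for i in range(1,N+1):
    a=np.arctan2(27,-102)-1.78*i/N; q=fw((0,82+105.5*np.cos(a),54+105.5*np.sin(a)))[0]*1000-g0
    row.append((p[0]+q[0],p[1]+q[1],p[2]+q[2],82.7,-1))
    if i%5==0: calls.append(row);row=[]
plan(p,calls)
E
```

```text
[549.50263932 219.5115904   68.26396779  82.69174635] 0.023472690270100537 29.535706043243408 [-3.67609817 -0.80488582  4.92407299]
[[-1,[0.004,0.0,-0.012],[0,0,0]],[-1,[0.009,0.0,-0.023],[0,0,0]],[-1,[0.016,0.0,-0.034],[0,0,0]],[-1,[0.024,0.0,-0.044],[0,0,0]],[-1,[0.033,0.0,-0.052],[0,0,0]]]
[[-1,[0.009,0.0,-0.008],[0,0,0]],[-1,[0.02,0.0,-0.015],[0,0,0]],[-1,[0.032,0.0,-0.02],[0,0,0]],[-1,[0.044,0.0,-0.023],[0,0,0]],[-1,[0.056,0.0,-0.026],[0,0,0]]]
[[-1,[0.012,0.0,0.0],[0,0,0]],[-1,[0.025,0.0,0.0],[0,0,0]],[-1,[0.037,0.0,0.002],[0,0,0]],[-1,[0.049,0.0,0.006],[0,0,0]],[-1,[0.061,0.0,0.011],[0,0,0]]]
end [567.7 368.  131.   82.7]
```

>>> {"fn": "send_rows", "kwargs": {"steps": [[-1,[0.004,0.0,-0.012],[0,0,0]],[-1,[0.009,0.0,-0.023],[0,0,0]],[-1,[0.016,0.0,-0.034],[0,0,0]],[-1,[0.024,0.0,-0.044],[0,0,0]],[-1,[0.033,0.0,-0.052],[0,0,0]]]}}

```text
time_s: 7.3
tcp_pos: [0.5539, 0.2525, 0.1196]
ee_rot: [0.001, 0.75, 0.661, -0.0]
ft_force: [2.9, -3.1, -7.6]
finger_gap: 0.0229
finger_force: 41.8
```

>>> {"fn": "send_rows", "kwargs": {"steps": [[-1,[0.009,0.0,-0.008],[0,0,0]],[-1,[0.02,0.0,-0.015],[0,0,0]],[-1,[0.032,0.0,-0.02],[0,0,0]],[-1,[0.044,0.0,-0.023],[0,0,0]],[-1,[0.056,0.0,-0.026],[0,0,0]]]}}

```text
time_s: 7.72
tcp_pos: [0.5613, 0.308, 0.1457]
ee_rot: [0.001, 0.75, 0.661, -0.0]
ft_force: [4.9, -4.4, -7.7]
finger_gap: 0.023
finger_force: 39.5
```

>>> {"fn": "send_rows", "kwargs": {"steps": [[-1,[0.012,0.0,0.0],[0,0,0]],[-1,[0.025,0.0,0.0],[0,0,0]],[-1,[0.037,0.0,0.002],[0,0,0]],[-1,[0.049,0.0,0.006],[0,0,0]],[-1,[0.061,0.0,0.011],[0,0,0]]]}}

```text
time_s: 8.13
tcp_pos: [0.5701, 0.3719, 0.137]
ee_rot: [-0.0, 0.751, 0.661, 0.003]
ft_force: [1.9, 0.1, 6.3]
finger_gap: 0.0219
finger_force: 38.9
```

>>> {"fn": "send_rows", "kwargs": {"steps": [[-1,[0,0,0],[0,0,0]],[-1,[0,0,0],[0,0,0]]]}}

```text
time_s: 8.3
tcp_pos: [0.5702, 0.3727, 0.1366]
ee_rot: [-0.001, 0.75, 0.661, 0.004]
ft_force: [1.2, 1.7, 6.8]
finger_gap: 0.0222
finger_force: 39.3
```

```bash
python3 - <<'E'
from plan import *
o=telemetry.observe();print(pose(),o["finger_gap"],o["finger_force"],o["ft_force"])
s=grab("scene");cv2.imwrite("pics/bar.png",cv2.resize(s[170:350,230:430],(600,540),interpolation=cv2.INTER_CUBIC)[:,:,::-1])
E
```

```text
[570.20972631 372.7402666  136.56850006  82.76318658] 0.022192150774279554 39.29856777191162 [1.17994029 1.743995   6.82920814]
```

View pics/bar.png

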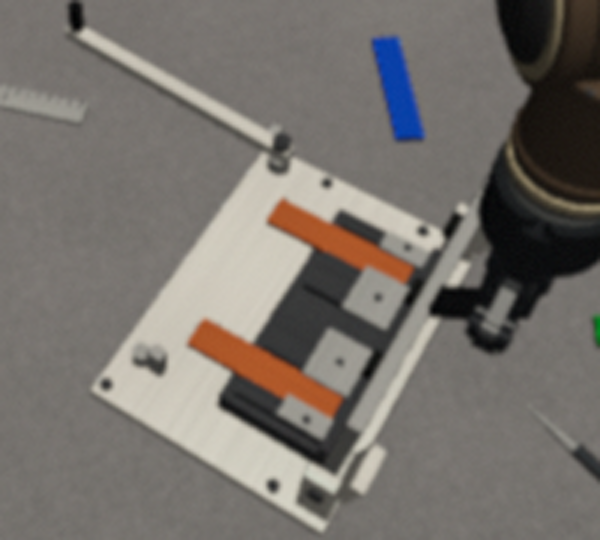

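The bar is thrown back against the hinge side, with its tab at (460,300) in the fingers. The coupons at (340,240) and (265,365) are undisturbed and the gate is open. I release, lift, then check the bar, coupons and tray.

>>> {"fn": "send_rows", "kwargs": {"steps": [[0.1,[0,0,0],[0,0,0]],[0.1,[0,0,0],[0,0,0]],[0.1,[0,0,0],[0,0,0]],[0.1,[0,0,0],[0,0,0]]]}}

```text
time_s: 8.68
tcp_pos: [0.5675, 0.3683, 0.1326]
ee_rot: [-0.0, 0.751, 0.661, -0.001]
ft_force: [-0.1, 0.2, -0.1]
finger_gap: 0.0471
finger_force: 0.0
```

>>> {"fn": "send_rows", "kwargs": {"steps": [[0.1,[0,0,-0.1],[0,0,0]],[0.1,[0,0,-0.1],[0,0,0]],[0.1,[0,0,-0.1],[0,0,0]],[0.1,[0,0,-0.1],[0,0,0]],[0.1,[0,0,-0.1],[0,0,0]]]}}

```text
time_s: 9.1
tcp_pos: [0.5689, 0.3686, 0.2349]
ee_rot: [0.0, 0.751, 0.661, 0.001]
ft_force: [0.5, -0.1, -1.0]
finger_gap: 0.0471
finger_force: 0.0
```

```bash
python3 - <<'E'
from plan import *
print(pose())
s=grab("scene");cv2.imwrite("pics/bar2.png",cv2.resize(s[170:350,230:430],(600,540),interpolation=cv2.INTER_CUBIC)[:,:,::-1])
t=grab("top","top_b")
for c in comps(orange(t)):
    if cv2.contourArea(c)<1000: print("top",np.round(cv2.boxPoints(cv2.minAreaRect(c)),1).tolist())
for c in comps(orange(s)): print("sc",np.round(cv2.boxPoints(cv2.minAreaRect(c)),1).tolist())
print(tray(t))
E
```

```text
[568.85734246 368.63244376 234.86458795  82.69008495]
top [[189.89999389648438, 218.0], [191.3000030517578, 208.89999389648438], [231.89999389648438, 215.10000610351562], [230.5, 224.1999969482422]]
top [[196.6999969482422, 173.5], [198.5, 164.6999969482422], [238.5, 172.6999969482422], [236.6999969482422, 181.5]]
top [[49.599998474121094, 110.0999984741211], [55.0, 109.0], [60.5, 136.5], [55.099998474121094, 137.60000610351562]]
sc [[291.79998779296875, 285.20001220703125], [297.29998779296875, 275.20001220703125], [344.79998779296875, 301.1000061035156], [339.29998779296875, 311.1000061035156]]
sc [[319.0, 244.0], [323.3999938964844, 235.1999969482422], [368.20001220703125, 257.6000061035156], [363.79998779296875, 266.3999938964844]]
((520.9572143554688, -298.21063232421875), (215.77920532226562, 162.84933471679688), 14.499238967895508)
```

View pics/bar2.png

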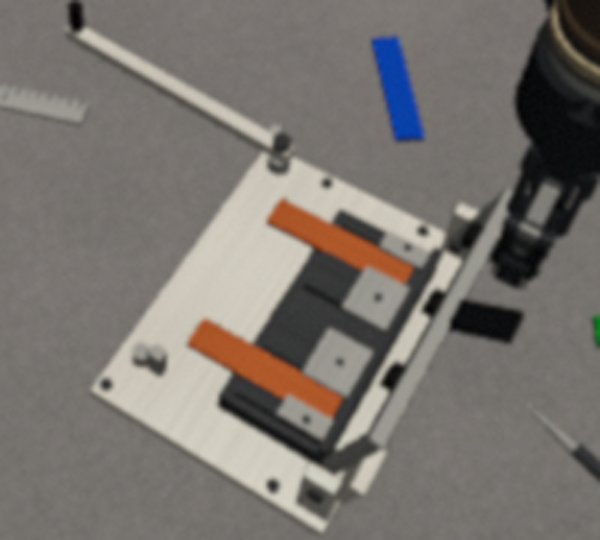

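The bar lies on its rest with its tab at (490,320), and the coupons are untouched. Next I measure the coupons in both views and plan the grasp of C.

```bash
python3 - <<'E'
from plan import *
t=cv2.imread("pics/top_b.png")[:,:,::-1].copy(); 
bx={"A":([[189.9,218],[191.3,208.9],[231.9,215.1],[230.5,224.2]],[[363.8,266.4],[368.2,257.6],[323.4,235.2],[319,244]]),
"C":([[196.7,173.5],[198.5,164.7],[238.5,172.7],[236.7,181.5]],[[339.3,311.1],[344.8,301.1],[297.3,275.2],[291.8,285.2]])}
for k,(a,b) in bx.items():
    a=np.array(a);b=np.array(b)
    for nm,w in(("top",onz("top",a,.04)),("sc",onz("scene",b,.04))):
        f=w[2:].mean(0)[:2]*1000;r=w[:2].mean(0)[:2]*1000;d=f-r
        print(k,nm,"front",f.round(1),"rear",r.round(1),"len",np.hypot(*d).round(1),"yaw",np.degrees(np.arctan2(-d[1],-d[0])).round(2))
    print("tri front",(tri([b[2:].mean(0)],[a[2:].mean(0)])*1000).round(1))
print("model A,C grasp y=-31",fw([(-64,-31,37),(64,-31,37),(-64,-57.6,37),(64,-55.6,37)])*1000)
C=fw((64,-31,37))[0]*1000
p=[567.7,368,231,82.7]
plan(p,[[(C[0]*.5+p[0]*.5,C[1]*.5+p[1]*.5,200,82.6,.1,4)],[(C[0],C[1],110,82.6,.1,5)]])
E
```

```text
A top front [481.2 192.3] rear [496.5 308.7] len 117.4 yaw 82.55
A sc front [479.8 191. ] rear [494.  309.5] len 119.3 yaw 83.18
tri front [[481.  191.7  41.9]]
C top front [606.3 178.5] rear [627.3 295.4] len 118.8 yaw 79.81
C sc front [608.2 176.3] rear [621.6 295.3] len 119.8 yaw 83.56
tri front [[607.1 177.4  38.6]]
model A,C grasp y=-31 [[483.21665443 217.10250189  37.        ]
 [610.14862839 200.60177503  37.        ]
 [479.78759713 190.72445105  37.        ]
 [606.97739495 176.20703629  37.        ]]
[[0.1,[-0.08,0.032,0.031],[0,0,0]],[0.1,[-0.08,0.032,0.031],[0,0,0]],[0.1,[-0.08,0.032,0.031],[0,0,0]],[0.1,[-0.08,0.032,0.031],[0,0,0]]]
[[0.1,[-0.081,0.031,0.09],[0,0,0]],[0.1,[-0.081,0.031,0.09],[0,0,0]],[0.1,[-0.081,0.031,0.09],[0,0,0]],[0.1,[-0.081,0.031,0.09],[0,0,0]],[0.1,[-0.081,0.031,0.09],[0,0,0]]]
end [609.7 200.3 110.   82.7]
```

>>> {"fn": "send_rows", "kwargs": {"steps": [[0.1,[-0.08,0.032,0.031],[0,0,0]],[0.1,[-0.08,0.032,0.031],[0,0,0]],[0.1,[-0.08,0.032,0.031],[0,0,0]],[0.1,[-0.08,0.032,0.031],[0,0,0]]]}}

```text
time_s: 9.53
tcp_pos: [0.5877, 0.281, 0.1975]
ee_rot: [-0.001, 0.752, 0.659, -0.004]
ft_force: [0.3, 0.8, 0.8]
finger_gap: 0.0473
finger_force: 0.0
```

>>> {"fn": "send_rows", "kwargs": {"steps": [[0.1,[-0.081,0.031,0.09],[0,0,0]],[0.1,[-0.081,0.031,0.09],[0,0,0]],[0.1,[-0.081,0.031,0.09],[0,0,0]],[0.1,[-0.081,0.031,0.09],[0,0,0]],[0.1,[-0.081,0.031,0.09],[0,0,0]]]}}

```text
time_s: 9.95
tcp_pos: [0.6077, 0.1997, 0.1086]
ee_rot: [-0.002, 0.751, 0.66, -0.003]
ft_force: [-0.4, 1.2, -0.3]
finger_gap: 0.047
finger_force: 0.0
```

>>> {"fn": "send_rows", "kwargs": {"steps": [[0.1,[0,0,0.04],[0,0,0]],[0.1,[0,0,0.07],[0,0,0]],[0.1,[0,0,0.083],[0,0,0]],[0.1,[0,0,0.083],[0,0,0]],[0.1,[0,0,0.083],[0,0,0]]]}}

```text
time_s: 10.37
tcp_pos: [0.6104, 0.2019, 0.0296]
ee_rot: [-0.0, 0.75, 0.661, 0.0]
ft_force: [-0.5, -0.9, 1.1]
finger_gap: 0.0469
finger_force: 0.0
```

>>> {"fn": "send_rows", "kwargs": {"steps": [[-1,[0,0,0],[0,0,0]],[-1,[0,0,0],[0,0,0]],[-1,[0,0,0],[0,0,0]],[-1,[0,0,0],[0,0,0]],[-1,[0,0,0],[0,0,0]]], "grip_force": 80}}

```text
time_s: 10.78
tcp_pos: [0.6125, 0.2017, 0.0323]
ee_rot: [0.001, 0.751, 0.661, 0.003]
ft_force: [-1.0, 2.0, 7.7]
finger_gap: 0.0232
finger_force: 78.5
```

```bash
python3 - <<'E'
from plan import *
o=telemetry.observe();print(pose(),o["finger_gap"],o["finger_force"],o["ft_force"])
s=grab("scene");cv2.imwrite("pics/gc.png",cv2.resize(s[200:350,240:400],(640,600),interpolation=cv2.INTER_CUBIC)[:,:,::-1])
E
```

```text
[612.52464705 201.69654996  32.25961175  82.68524646] 0.023209319005963187 78.54858040809631 [-0.96961364  1.99131601  7.70048362]
```

View pics/gc.png

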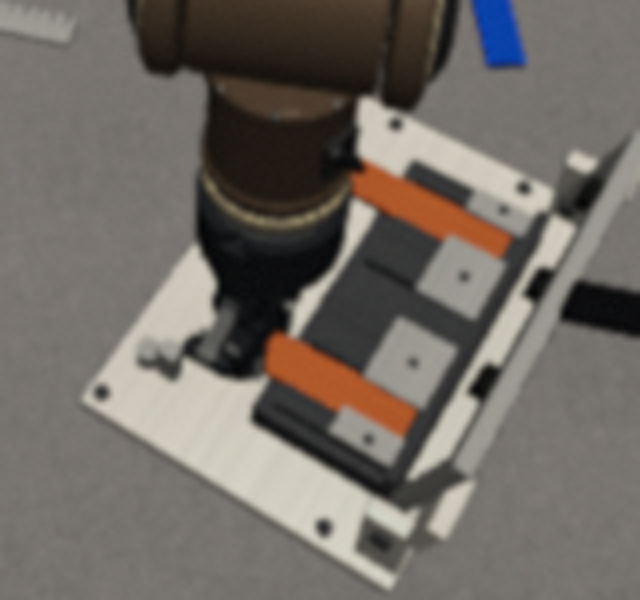

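The fingers straddle coupon C (340,370 in crop), gap 23 mm at 80 N. The stop studs at (160,350) stand close to the right finger's pull path. So I slide 20 mm, regrasp nearer the middle, slide 20 mm more and lift.

>>> {"fn": "send_rows", "kwargs": {"steps": [[-1,[-0.005,0,-0.003],[0,0,0]],[-1,[-0.012,0,-0.003],[0,0,0]],[-1,[-0.02,0,-0.003],[0,0,0]],[-1,[-0.02,0,-0.003],[0,0,0]],[-1,[-0.02,0,-0.003],[0,0,0]]]}}

```text
time_s: 11.25
tcp_pos: [0.608, 0.1792, 0.0324]
ee_rot: [0.0, 0.751, 0.66, -0.0]
ft_force: [0.1, -3.1, 1.1]
finger_gap: 0.0234
finger_force: 78.9
```

>>> {"fn": "send_rows", "kwargs": {"steps": [[0.1,[0,0,0],[0,0,0]],[0.1,[0,0,0],[0,0,0]],[0.1,[0,0,0],[0,0,0]],[0.1,[0,0,0],[0,0,0]]]}}

```text
time_s: 11.58
tcp_pos: [0.6074, 0.181, 0.032]
ee_rot: [-0.0, 0.751, 0.661, -0.0]
ft_force: [0.2, -0.8, 0.6]
finger_gap: 0.0468
finger_force: 0.0
```

>>> {"fn": "send_rows", "kwargs": {"steps": [[0.1,[0.01,0,0.003],[0,0,0]],[0.1,[0.02,0,0.003],[0,0,0]],[0.1,[0.02,0,0.003],[0,0,0]],[0.1,[0.02,0,0.003],[0,0,0]]]}}

```text
time_s: 11.92
tcp_pos: [0.6103, 0.2018, 0.0292]
ee_rot: [0.0, 0.75, 0.661, 0.0]
ft_force: [0.3, -0.2, 0.1]
finger_gap: 0.0468
finger_force: 0.0
```

>>> {"fn": "send_rows", "kwargs": {"steps": [[-1,[0,0,0],[0,0,0]],[-1,[0,0,0],[0,0,0]],[-1,[0,0,0],[0,0,0]],[-1,[0,0,0],[0,0,0]],[-1,[0,0,0],[0,0,0]]]}}

```text
time_s: 12.33
tcp_pos: [0.6104, 0.2007, 0.0296]
ee_rot: [-0.0, 0.751, 0.661, 0.0]
ft_force: [-1.9, 1.1, 2.2]
finger_gap: 0.0235
finger_force: 78.5
```

>>> {"fn": "send_rows", "kwargs": {"steps": [[-1,[-0.005,0,-0.003],[0,0,0]],[-1,[-0.013,0,-0.004],[0,0,0]],[-1,[-0.02,0,-0.004],[0,0,0]],[-1,[-0.02,0,-0.004],[0,0,0]],[-1,[-0.02,0,-0.004],[0,0,0]]]}}

```text
time_s: 12.75
tcp_pos: [0.6074, 0.1795, 0.0331]
ee_rot: [-0.0, 0.751, 0.66, -0.001]
ft_force: [0.4, -0.2, -1.1]
finger_gap: 0.0232
finger_force: 79.2
```

```bash
python3 - <<'E'
from plan import *
o=telemetry.observe();print(pose(),o["finger_gap"],o["finger_force"],o["ft_force"])
s=grab("scene");cv2.imwrite("pics/gc2.png",cv2.resize(s[200:350,240:400],(480,450),interpolation=cv2.INTER_CUBIC)[:,:,::-1])
E
```

```text
[607.37323181 179.46801736  33.06363288  82.6339136 ] 0.023237760536776897 79.24746751785278 [ 0.39259393 -0.19059968 -1.0907287 ]
```

View pics/gc2.png

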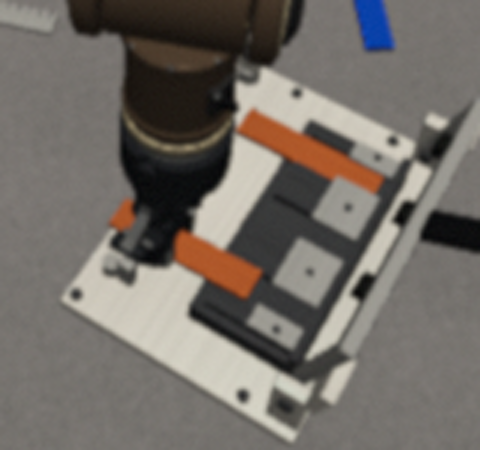

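C's rear end (245,283) is just forward of the caps and its front end is at (125,212). I pull 4 mm more and lift.

>>> {"fn": "send_rows", "kwargs": {"steps": [[-1,[-0.004,0,-0.001],[0,0,0]],[-1,[-0.004,0,-0.01],[0,0,0]],[-1,[-0.004,0,-0.04],[0,0,0]],[-1,[-0.004,0,-0.08],[0,0,0]],[-1,[-0.004,0,-0.1],[0,0,0]]]}}

```text
time_s: 13.22
tcp_pos: [0.6093, 0.1773, 0.1379]
ee_rot: [0.001, 0.751, 0.661, 0.002]
ft_force: [0.7, 0.3, -1.8]
finger_gap: 0.023
finger_force: 79.3
```

```bash
python3 - <<'E'
from plan import *
o=telemetry.observe();print(pose(),o["finger_gap"],o["finger_force"],o["ft_force"])
t=grab("top");r=tray(t);print(r)
s=grab("scene","lift")
for c in comps(orange(s)): print("sc",np.round(cv2.boxPoints(cv2.minAreaRect(c)),1).tolist())
a=np.radians(r[2] if r[1][0]>r[1][1] else r[2]-90);c=np.array(r[0]);u=np.array([np.cos(a),np.sin(a)]);v=np.array([-u[1],u[0]])
print(np.degrees(a)); g=c+45*u-15.4*v;print(g)
p=np.array([607.2,180.5,31,82.7]); p[:3]+=[-.5,-4,100]
calls=[]
for f in(1/3,2/3,1): calls.append([(*(p[:2]+(g-p[:2])*f),131 if f<1 else 60,p[3]+(np.degrees(a)+90-p[3])*f,-1,5)])
plan(p,calls)
E
```

```text
[609.274334   177.29417598 137.93427394  82.72440223] 0.022961663597348317 79.3236494064331 [ 0.69069655  0.33279144 -1.8342584 ]
((520.9204711914062, -298.2643737792969), (215.9376220703125, 162.84133911132812), 14.4741849899292)
sc [[293.70001220703125, 262.8999938964844], [299.20001220703125, 251.60000610351562], [331.0, 267.0], [325.5, 278.20001220703125]]
sc [[318.70001220703125, 244.8000030517578], [322.79998779296875, 236.0], [368.29998779296875, 257.20001220703125], [364.20001220703125, 266.1000061035156]]
14.4741849899292
[ 568.34132116 -301.92811342]
[[-1,[-0.16,0.008,0.0],[0,0,-7]],[-1,[-0.16,0.008,0.0],[0,0,-7]],[-1,[-0.16,0.008,0.0],[0,0,-7]],[-1,[-0.16,0.008,0.0],[0,0,-7]],[-1,[-0.16,0.008,0.0],[0,0,-7]]]
[[-1,[-0.159,-0.012,0.0],[0,0,-8]],[-1,[-0.159,-0.012,0.0],[0,0,-8]],[-1,[-0.159,-0.012,0.0],[0,0,-8]],[-1,[-0.159,-0.012,0.0],[0,0,-8]],[-1,[-0.159,-0.012,0.0],[0,0,-8]]]
[[-1,[-0.157,-0.034,0.071],[0,0,-7]],[-1,[-0.157,-0.034,0.071],[0,0,-7]],[-1,[-0.157,-0.034,0.071],[0,0,-7]],[-1,[-0.157,-0.034,0.071],[0,0,-7]],[-1,[-0.157,-0.034,0.071],[0,0,-7]]]
end [ 568.8 -302.3   60.   104.7]
```

>>> {"fn": "send_rows", "kwargs": {"steps": [[-1,[-0.16,0.008,0.0],[0,0,-7]],[-1,[-0.16,0.008,0.0],[0,0,-7]],[-1,[-0.16,0.008,0.0],[0,0,-7]],[-1,[-0.16,0.008,0.0],[0,0,-7]],[-1,[-0.16,0.008,0.0],[0,0,-7]]]}}

```text
time_s: 13.73
tcp_pos: [0.593, 0.0109, 0.132]
ee_rot: [0.0, 0.71, 0.704, -0.002]
ft_force: [0.8, 1.5, -2.3]
finger_gap: 0.0231
finger_force: 79.3
```

>>> {"fn": "send_rows", "kwargs": {"steps": [[-1,[-0.159,-0.012,0.0],[0,0,-8]],[-1,[-0.159,-0.012,0.0],[0,0,-8]],[-1,[-0.159,-0.012,0.0],[0,0,-8]],[-1,[-0.159,-0.012,0.0],[0,0,-8]],[-1,[-0.159,-0.012,0.0],[0,0,-8]]]}}

```text
time_s: 14.15
tcp_pos: [0.581, -0.1481, 0.1326]
ee_rot: [0.001, 0.66, 0.751, -0.002]
ft_force: [0.5, 0.3, -2.0]
finger_gap: 0.0232
finger_force: 79.3
```

>>> {"fn": "send_rows", "kwargs": {"steps": [[-1,[-0.157,-0.034,0.071],[0,0,-7]],[-1,[-0.157,-0.034,0.071],[0,0,-7]],[-1,[-0.157,-0.034,0.071],[0,0,-7]],[-1,[-0.157,-0.034,0.071],[0,0,-7]],[-1,[-0.157,-0.034,0.071],[0,0,-7]]]}}

```text
time_s: 14.57
tcp_pos: [0.5666, -0.3058, 0.0584]
ee_rot: [-0.002, 0.612, 0.791, -0.001]
ft_force: [-0.0, 0.8, -1.9]
finger_gap: 0.0231
finger_force: 79.3
```

```bash
python3 - <<'E'
from plan import *
o=telemetry.observe();print(pose(),o["finger_gap"],o["finger_force"],o["ft_force"])
s=grab("scene");cv2.imwrite("pics/place.png",cv2.resize(s[120:270,80:280],(640,480),interpolation=cv2.INTER_CUBIC)[:,:,::-1])
E
```

```text
[ 566.61803043 -305.84901546   58.37790452  104.51977047] 0.023061158012185785 79.26305651664734 [-0.01552199  0.81121555 -1.87395166]
```

View pics/place.png

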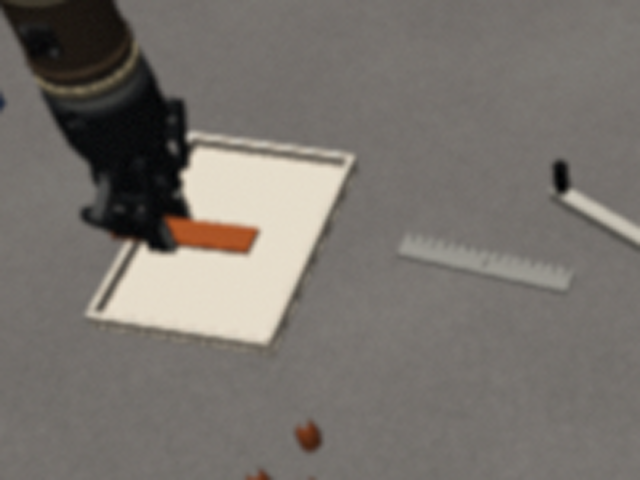

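C hangs level above the tray, with its rear end at (250,240) in the crop. I lower it.

>>> {"fn": "send_rows", "kwargs": {"steps": [[-1,[0,0,0.03],[0,0,0]],[-1,[0,0,0.044],[0,0,0]],[-1,[0,0,0.05],[0,0,0]],[-1,[0,0,0.05],[0,0,0]],[-1,[0,0,0.05],[0,0,0]]]}}

```text
time_s: 15.03
tcp_pos: [0.5695, -0.3007, 0.0121]
ee_rot: [-0.001, 0.61, 0.792, 0.0]
ft_force: [0.0, -0.7, -1.8]
finger_gap: 0.0235
finger_force: 79.3
```

>>> {"fn": "send_rows", "kwargs": {"steps": [[-1,[0,0,0.001],[0,0,0]],[-1,[0,0,0.002],[0,0,0]],[-1,[0,0,0.002],[0,0,0]],[-1,[0,0,0.003],[0,0,0]],[-1,[0,0,0.003],[0,0,0]]]}}

```text
time_s: 15.45
tcp_pos: [0.5697, -0.3022, 0.0098]
ee_rot: [0.0, 0.611, 0.792, 0.0]
ft_force: [-0.4, 0.9, -2.2]
finger_gap: 0.0236
finger_force: 79.3
```

>>> {"fn": "send_rows", "kwargs": {"steps": [[-1,[0,0,0.001],[0,0,0]],[-1,[0,0,0.002],[0,0,0]],[-1,[0,0,0.002],[0,0,0]]]}}

```text
time_s: 15.7
tcp_pos: [0.5692, -0.3019, 0.007]
ee_rot: [-0.0, 0.611, 0.792, -0.0]
ft_force: [-1.1, 0.2, -2.0]
finger_gap: 0.0234
finger_force: 79.3
```

>>> {"fn": "send_rows", "kwargs": {"steps": [[-1,[0,0,0.001],[0,0,0]],[-1,[0,0,0.002],[0,0,0]],[-1,[0,0,0.002],[0,0,0]]]}}

```text
time_s: 15.95
tcp_pos: [0.5695, -0.3021, 0.0054]
ee_rot: [0.0, 0.611, 0.792, -0.0]
ft_force: [-0.1, -0.4, -0.5]
finger_gap: 0.023
finger_force: 80.1
```

>>> {"fn": "send_rows", "kwargs": {"steps": [[-1,[0,0,0.001],[0,0,0]],[-1,[0,0,0.002],[0,0,0]],[-1,[0,0,0.002],[0,0,0]]]}}

```text
time_s: 16.2
tcp_pos: [0.5696, -0.3021, 0.0053]
ee_rot: [-0.0, 0.611, 0.792, -0.0]
ft_force: [-2.7, 2.8, 9.7]
finger_gap: 0.0231
finger_force: 85.6
```

>>> {"fn": "send_rows", "kwargs": {"steps": [[-1,[0,0,-0.003],[0,0,0]],[-1,[0,0,-0.003],[0,0,0]]]}}

```text
time_s: 16.37
tcp_pos: [0.57, -0.3024, 0.0069]
ee_rot: [0.001, 0.611, 0.792, 0.0]
ft_force: [0.9, -0.3, -2.4]
finger_gap: 0.0233
finger_force: 79.3
```

>>> {"fn": "send_rows", "kwargs": {"steps": [[0.0,[0,0,0],[0,0,0]],[0.0,[0,0,0],[0,0,0]],[0.0,[0,0,0],[0,0,0]],[0.0,[0,0,0],[0,0,0]]]}}

```text
time_s: 16.7
tcp_pos: [0.5695, -0.302, 0.0061]
ee_rot: [-0.0, 0.611, 0.792, 0.0]
ft_force: [-0.0, -0.6, -0.4]
finger_gap: 0.0426
finger_force: 0.0
```

>>> {"fn": "send_rows", "kwargs": {"steps": [[0.1,[0,0,-0.08],[0,0,0]],[0.1,[0,0,-0.16],[0,0,0]],[0.1,[0,0,-0.16],[0,0,0]],[0.1,[0,0,-0.16],[0,0,0]],[0.1,[0,0,-0.16],[0,0,0]]]}}

```text
time_s: 17.12
tcp_pos: [0.5751, -0.3054, 0.1764]
ee_rot: [0.009, 0.611, 0.792, 0.001]
ft_force: [2.4, -0.9, 1.7]
finger_gap: 0.0468
finger_force: 0.0
```

```bash
python3 - <<'E'
from plan import *
print(pose(),telemetry.observe()["finger_gap"])
s=grab("scene");t=grab("top");print(tray(t))
x=cv2.resize(s[120:270,80:280],(533,400),interpolation=cv2.INTER_CUBIC);cv2.imwrite("pics/placed.png",x[:,:,::-1])
m=orange(s)
for c in comps(m):
    b=cv2.boxPoints(cv2.minAreaRect(c)); w=onz("scene",b,.011)*1000
    print("sc",np.round(b).tolist(),np.round(w.mean(0)),np.round([np.hypot(*(w[i]-w[i-1])[:2]) for i in range(2)]))
A=fw((-64,-31,37))[0]*1000;p=np.array([568.8,-302.3,164,104.7])
calls=[[(*(p[:2]+(A[:2]-p[:2])*f),164 if f<1 else 110,p[3]+(82.6-p[3])*f,.1,5)] for f in(1/3,2/3,1)]
plan(p,calls)
E
```

```text
[ 575.08568824 -305.42792939  176.37431658  104.7098225 ] 0.046808639303123664
((519.8453369140625, -293.6595153808594), (216.34530639648438, 152.806640625), 14.31920051574707)
sc [[319.0, 244.0], [323.0, 235.0], [368.0, 258.0], [364.0, 266.0]] [469. 248.  11.] [123.  30.]
sc [[123.0, 208.0], [124.0, 200.0], [165.0, 206.0], [164.0, 214.0]] [ 566. -290.   11.] [119.  26.]
[[0.1,[0.175,0.016,0.0],[0,0,7]],[0.1,[0.175,0.016,0.0],[0,0,7]],[0.1,[0.175,0.016,0.0],[0,0,7]],[0.1,[0.175,0.016,0.0],[0,0,7]],[0.1,[0.175,0.016,0.0],[0,0,7]]]
[[0.1,[0.175,-0.005,0.0],[0,0,8]],[0.1,[0.175,-0.005,0.0],[0,0,8]],[0.1,[0.175,-0.005,0.0],[0,0,8]],[0.1,[0.175,-0.005,0.0],[0,0,8]],[0.1,[0.175,-0.005,0.0],[0,0,8]]]
[[0.1,[0.173,-0.029,0.054],[0,0,7]],[0.1,[0.173,-0.029,0.054],[0,0,7]],[0.1,[0.173,-0.029,0.054],[0,0,7]],[0.1,[0.173,-0.029,0.054],[0,0,7]],[0.1,[0.173,-0.029,0.054],[0,0,7]]]
end [483.4 216.9 110.   82.7]
```

View pics/placed.png

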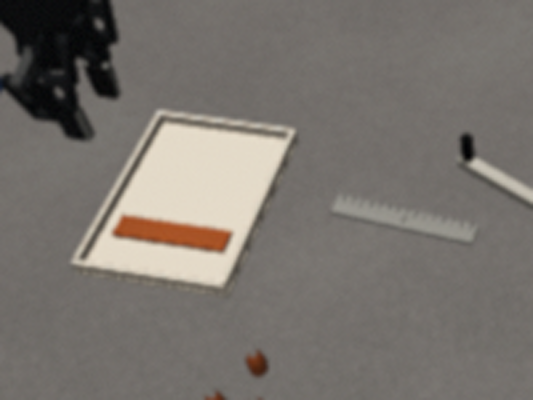

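C lies flat in the tray at crop (172,233), which is world (566,-290), parallel to the tray. Now coupon A the same way.

>>> {"fn": "send_rows", "kwargs": {"steps": [[0.1,[0.175,0.016,0.0],[0,0,7]],[0.1,[0.175,0.016,0.0],[0,0,7]],[0.1,[0.175,0.016,0.0],[0,0,7]],[0.1,[0.175,0.016,0.0],[0,0,7]],[0.1,[0.175,0.016,0.0],[0,0,7]]]}}

```text
time_s: 17.63
tcp_pos: [0.5364, -0.1227, 0.163]
ee_rot: [-0.005, 0.657, 0.754, -0.001]
ft_force: [0.3, 0.7, -0.3]
finger_gap: 0.0469
finger_force: 0.0
```

>>> {"fn": "send_rows", "kwargs": {"steps": [[0.1,[0.175,-0.005,0.0],[0,0,8]],[0.1,[0.175,-0.005,0.0],[0,0,8]],[0.1,[0.175,-0.005,0.0],[0,0,8]],[0.1,[0.175,-0.005,0.0],[0,0,8]],[0.1,[0.175,-0.005,0.0],[0,0,8]]]}}

```text
time_s: 18.05
tcp_pos: [0.509, 0.0484, 0.1641]
ee_rot: [-0.003, 0.708, 0.707, -0.001]
ft_force: [0.5, -0.4, -0.3]
finger_gap: 0.047
finger_force: 0.0
```

>>> {"fn": "send_rows", "kwargs": {"steps": [[0.1,[0.173,-0.029,0.054],[0,0,7]],[0.1,[0.173,-0.029,0.054],[0,0,7]],[0.1,[0.173,-0.029,0.054],[0,0,7]],[0.1,[0.173,-0.029,0.054],[0,0,7]],[0.1,[0.173,-0.029,0.054],[0,0,7]]]}}

```text
time_s: 18.47
tcp_pos: [0.4812, 0.2195, 0.1092]
ee_rot: [-0.001, 0.75, 0.661, -0.002]
ft_force: [0.7, -0.0, 1.0]
finger_gap: 0.0471
finger_force: 0.0
```

>>> {"fn": "send_rows", "kwargs": {"steps": [[0.1,[0,0,0.04],[0,0,0]],[0.1,[0,0,0.07],[0,0,0]],[0.1,[0,0,0.083],[0,0,0]],[0.1,[0,0,0.083],[0,0,0]],[0.1,[0,0,0.083],[0,0,0]]]}}

```text
time_s: 18.88
tcp_pos: [0.4824, 0.2161, 0.0272]
ee_rot: [-0.001, 0.751, 0.661, -0.002]
ft_force: [-0.3, -0.3, 1.6]
finger_gap: 0.0468
finger_force: 0.0
```

>>> {"fn": "send_rows", "kwargs": {"steps": [[-1,[0,0,0],[0,0,0]],[-1,[0,0,0],[0,0,0]],[-1,[0,0,0],[0,0,0]],[-1,[0,0,0],[0,0,0]],[-1,[0,0,0],[0,0,0]]], "grip_force": 80}}

```text
time_s: 19.3
tcp_pos: [0.4854, 0.2172, 0.0307]
ee_rot: [0.001, 0.751, 0.661, 0.001]
ft_force: [1.3, -1.4, 4.4]
finger_gap: 0.0232
finger_force: 78.9
```

>>> {"fn": "send_rows", "kwargs": {"steps": [[-1,[-0.005,0,-0.003],[0,0,0]],[-1,[-0.012,0,-0.003],[0,0,0]],[-1,[-0.02,0,-0.003],[0,0,0]],[-1,[-0.02,0,-0.003],[0,0,0]],[-1,[-0.02,0,-0.003],[0,0,0]]]}}

```text
time_s: 19.72
tcp_pos: [0.4812, 0.1965, 0.0321]
ee_rot: [-0.0, 0.751, 0.66, -0.0]
ft_force: [1.1, 0.2, -1.1]
finger_gap: 0.023
finger_force: 78.7
```

>>> {"fn": "send_rows", "kwargs": {"steps": [[0.1,[0,0,0],[0,0,0]],[0.1,[0,0,0],[0,0,0]],[0.1,[0,0,0],[0,0,0]],[0.1,[0,0,0],[0,0,0]]]}}

```text
time_s: 20.05
tcp_pos: [0.4814, 0.1976, 0.0323]
ee_rot: [-0.0, 0.751, 0.661, -0.0]
ft_force: [0.7, -0.0, 0.6]
finger_gap: 0.0466
finger_force: 0.0
```

>>> {"fn": "send_rows", "kwargs": {"steps": [[0.1,[0.01,0,0.003],[0,0,0]],[0.1,[0.02,0,0.003],[0,0,0]],[0.1,[0.02,0,0.003],[0,0,0]],[0.1,[0.02,0,0.003],[0,0,0]]]}}

```text
time_s: 20.38
tcp_pos: [0.4841, 0.2182, 0.0293]
ee_rot: [0.0, 0.75, 0.661, 0.0]
ft_force: [-0.1, -0.7, 0.4]
finger_gap: 0.047
finger_force: 0.0
```

>>> {"fn": "send_rows", "kwargs": {"steps": [[-1,[0,0,0],[0,0,0]],[-1,[0,0,0],[0,0,0]],[-1,[0,0,0],[0,0,0]],[-1,[0,0,0],[0,0,0]],[-1,[0,0,0],[0,0,0]]]}}

```text
time_s: 20.8
tcp_pos: [0.4838, 0.2173, 0.0295]
ee_rot: [-0.0, 0.751, 0.661, -0.0]
ft_force: [-2.1, 1.5, 3.4]
finger_gap: 0.0233
finger_force: 78.4
```

>>> {"fn": "send_rows", "kwargs": {"steps": [[-1,[-0.006,0,-0.003],[0,0,0]],[-1,[-0.015,0,-0.004],[0,0,0]],[-1,[-0.024,0,-0.004],[0,0,0]],[-1,[-0.024,0,-0.004],[0,0,0]],[-1,[-0.024,0,-0.004],[0,0,0]]]}}

```text
time_s: 21.22
tcp_pos: [0.4806, 0.1922, 0.0331]
ee_rot: [-0.0, 0.751, 0.66, -0.0]
ft_force: [0.7, -0.2, -1.7]
finger_gap: 0.0234
finger_force: 79.2
```

```bash
python3 - <<'E'
from plan import *
o=telemetry.observe();print(pose(),o["finger_gap"],o["finger_force"],o["ft_force"])
s=grab("scene")
for c in comps(orange(s)):
    b=cv2.boxPoints(cv2.minAreaRect(c)); print(np.round(onz("scene",b,.04)*1000).tolist())
print("expect rear corners",fw([(-77,18.4,40),(-51,18.4,40)])*1000)
E
```

```text
[480.64143228 192.2345532   33.09794314  82.61318088] 0.023440751129263512 79.22671794891357 [ 0.69495845 -0.17257299 -1.69069855]
[[494.0, 197.0, 40.0], [465.0, 196.0, 40.0], [470.0, 264.0, 40.0], [499.0, 263.0, 40.0]]
[[606.0, -317.0, 40.0], [586.0, -331.0, 40.0], [556.0, -218.0, 40.0], [577.0, -206.0, 40.0]]
expect rear corners [[476.6933751  267.76616566  40.        ]
 [502.47643231 264.41445551  40.        ]]
```

>>> {"fn": "send_rows", "kwargs": {"steps": [[-1,[0,0,-0.01],[0,0,0]],[-1,[0,0,-0.04],[0,0,0]],[-1,[0,0,-0.08],[0,0,0]],[-1,[0,0,-0.1],[0,0,0]],[-1,[0,0,-0.1],[0,0,0]]]}}

```text
time_s: 21.68
tcp_pos: [0.4858, 0.1952, 0.1398]
ee_rot: [0.003, 0.75, 0.661, 0.006]
ft_force: [1.6, 0.2, -1.7]
finger_gap: 0.0233
finger_force: 79.3
```

```bash
python3 - <<'E'
from plan import *
o=telemetry.observe();print(pose(),o["finger_gap"],o["finger_force"],o["ft_force"])
t=grab("top");r=tray(t);print(r)
a=np.radians(r[2] if r[1][0]>r[1][1] else r[2]-90);c=np.array(r[0]);u=np.array([np.cos(a),np.sin(a)]);v=np.array([-u[1],u[0]])
g=c-45*u-15.4*v;print(g,np.degrees(a))
m=orange(t)
for k in comps(m):
    w=onz("top",cv2.boxPoints(cv2.minAreaRect(k)),.011)[:,:2].mean(0)*1000;print("orange",w.round(),"in tray",((w-c)@u).round(),((w-c)@v).round())
p=np.array([480.4,193.1,131,82.7]);calls=[]
for f in(1/3,2/3,1): calls.append([(*(p[:2]+(g-p[:2])*f),131 if f<1 else 60,p[3]+(np.degrees(a)+90-p[3])*f,-1,5)])
plan(p,calls)
E
```

```text
[485.75702745 195.16373418 139.81349465  82.73654393] 0.02333793346085825 79.27974343299866 [ 1.55145218  0.23703902 -1.69246722]
((521.0465698242188, -298.55621337890625), (215.77920532226562, 162.007080078125), 14.499238967895508)
[ 481.33543038 -324.73225976] 14.499238967895508
orange [ 566. -289.] in tray 46.0 -2.0
orange [835. 639.] in tray 539.0 829.0
[[-1,[-0.171,0.022,0.0],[0,0,-7]],[-1,[-0.171,0.022,0.0],[0,0,-7]],[-1,[-0.171,0.022,0.0],[0,0,-7]],[-1,[-0.171,0.022,0.0],[0,0,-7]],[-1,[-0.171,0.022,0.0],[0,0,-7]]]
[[-1,[-0.173,0.001,0.0],[0,0,-8]],[-1,[-0.173,0.001,0.0],[0,0,-8]],[-1,[-0.173,0.001,0.0],[0,0,-8]],[-1,[-0.173,0.001,0.0],[0,0,-8]],[-1,[-0.173,0.001,0.0],[0,0,-8]]]
[[-1,[-0.171,-0.022,0.071],[0,0,-7]],[-1,[-0.171,-0.022,0.071],[0,0,-7]],[-1,[-0.171,-0.022,0.071],[0,0,-7]],[-1,[-0.171,-0.022,0.071],[0,0,-7]],[-1,[-0.171,-0.022,0.071],[0,0,-7]]]
end [ 481.7 -324.7   60.   104.7]
```

>>> {"fn": "send_rows", "kwargs": {"steps": [[-1,[-0.171,0.022,0.0],[0,0,-7]],[-1,[-0.171,0.022,0.0],[0,0,-7]],[-1,[-0.171,0.022,0.0],[0,0,-7]],[-1,[-0.171,0.022,0.0],[0,0,-7]],[-1,[-0.171,0.022,0.0],[0,0,-7]]]}}

```text
time_s: 22.15
tcp_pos: [0.4792, 0.0164, 0.1318]
ee_rot: [-0.0, 0.71, 0.704, -0.002]
ft_force: [0.5, -0.0, -1.3]
finger_gap: 0.0237
finger_force: 79.2
```

>>> {"fn": "send_rows", "kwargs": {"steps": [[-1,[-0.173,0.001,0.0],[0,0,-8]],[-1,[-0.173,0.001,0.0],[0,0,-8]],[-1,[-0.173,0.001,0.0],[0,0,-8]],[-1,[-0.173,0.001,0.0],[0,0,-8]],[-1,[-0.173,0.001,0.0],[0,0,-8]]]}}

```text
time_s: 22.57
tcp_pos: [0.4807, -0.1564, 0.1324]
ee_rot: [0.0, 0.659, 0.752, -0.001]
ft_force: [0.6, 0.7, -1.4]
finger_gap: 0.0234
finger_force: 79.3
```

>>> {"fn": "send_rows", "kwargs": {"steps": [[-1,[-0.171,-0.022,0.071],[0,0,-7]],[-1,[-0.171,-0.022,0.071],[0,0,-7]],[-1,[-0.171,-0.022,0.071],[0,0,-7]],[-1,[-0.171,-0.022,0.071],[0,0,-7]],[-1,[-0.171,-0.022,0.071],[0,0,-7]]]}}

```text
time_s: 22.98
tcp_pos: [0.481, -0.3266, 0.0593]
ee_rot: [-0.001, 0.611, 0.791, -0.0]
ft_force: [-0.2, 1.1, -2.0]
finger_gap: 0.0234
finger_force: 79.2
```

```bash
python3 - <<'E'
from plan import *
o=telemetry.observe();p=pose();print(p,o["finger_gap"],o["finger_force"],o["ft_force"])
s=grab("scene")
for c in comps(orange(s)):
    b=cv2.boxPoints(cv2.minAreaRect(c)); print(np.round(onz("scene",b,.068)*1000).tolist(), np.round(b).tolist())
a=np.radians(14.5);u=np.array([np.cos(a),np.sin(a)]);v=np.array([-u[1],u[0]]);c=np.array([521,-298.5])
X=np.array([[*(c+i*107*u+j*80*v),20] for i,j in((-1,-1),(1,-1),(1,1),(-1,1))])/1000
print("tray rim expected px",proj("scene",X).round().tolist())
h=cv2.cvtColor(s,cv2.COLOR_RGB2HSV);m=cv2.inRange(h,(0,0,165),(40,70,255));m[:,:100]=0;m[:,200:]=0;m[:150]=0;m[235:]=0
k=max(comps(m),key=cv2.contourArea);print(cv2.approxPolyDP(cv2.convexHull(k),5,True)[:,0].tolist())
E
```

```text
[ 481.01414202 -326.6401475    59.25629919  104.60992479] 0.023407313690473282 79.2198657989502 [-0.16095259  1.06423487 -2.01455475]
[[619.0, -295.0, 68.0], [599.0, -307.0, 68.0], [571.0, -198.0, 68.0], [592.0, -187.0, 68.0]] [[123.0, 208.0], [124.0, 200.0], [165.0, 207.0], [164.0, 214.0]]
[[491.0, -322.0, 68.0], [467.0, -337.0, 68.0], [448.0, -266.0, 68.0], [471.0, -253.0, 68.0]] [[145.0, 171.0], [146.0, 163.0], [171.0, 167.0], [170.0, 174.0]]
[[-489.0, -576.0, 68.0], [-516.0, -588.0, 68.0], [-513.0, -305.0, 68.0], [-488.0, -296.0, 68.0]] [[238.0, 2.0], [239.0, -1.0], [298.0, 12.0], [297.0, 15.0]]
tray rim expected px [[139.0, 162.0], [106.0, 219.0], [164.0, 228.0], [191.0, 169.0]]
[[190, 169], [163, 226], [107, 218], [133, 172]]
```

>>> {"fn": "send_rows", "kwargs": {"steps": [[-1,[0,0,0.03],[0,0,0]],[-1,[0,0,0.044],[0,0,0]],[-1,[0,0,0.05],[0,0,0]],[-1,[0,0,0.05],[0,0,0]],[-1,[0,0,0.05],[0,0,0]]]}}

```text
time_s: 23.45
tcp_pos: [0.482, -0.3231, 0.0117]
ee_rot: [-0.001, 0.61, 0.792, 0.0]
ft_force: [0.2, 0.5, -1.6]
finger_gap: 0.0235
finger_force: 79.2
```

>>> {"fn": "send_rows", "kwargs": {"steps": [[-1,[0,0,0.002],[0,0,0]],[-1,[0,0,0.004],[0,0,0]],[-1,[0,0,0.006],[0,0,0]],[-1,[0,0,0.006],[0,0,0]]]}}

```text
time_s: 23.78
tcp_pos: [0.4826, -0.3244, 0.0067]
ee_rot: [0.0, 0.611, 0.792, -0.0]
ft_force: [-0.5, 0.8, -0.8]
finger_gap: 0.0232
finger_force: 79.2
```

>>> {"fn": "send_rows", "kwargs": {"steps": [[0.0,[0,0,0],[0,0,0]],[0.0,[0,0,0],[0,0,0]],[0.0,[0,0,0],[0,0,0]],[0.0,[0,0,0],[0,0,0]]]}}

```text
time_s: 24.12
tcp_pos: [0.4826, -0.3248, 0.0067]
ee_rot: [0.0, 0.611, 0.792, 0.0]
ft_force: [-0.5, -0.4, -0.1]
finger_gap: 0.0429
finger_force: 0.0
```

>>> {"fn": "send_rows", "kwargs": {"steps": [[0.1,[0,0,-0.06],[0,0,0]],[0.1,[0,0,-0.12],[0,0,0]],[0.1,[0,0,-0.16],[0,0,0]],[0.1,[0,0,-0.196],[0,0,0]],[0.1,[0,0,-0.196],[0,0,0]]]}}

```text
time_s: 24.53
tcp_pos: [0.4836, -0.3255, 0.2069]
ee_rot: [0.003, 0.611, 0.792, -0.0]
ft_force: [0.3, -0.7, 0.2]
finger_gap: 0.0466
finger_force: 0.0
```

```bash
python3 - <<'E'
from plan import *
p=pose();print(p)
t=grab("top");r=tray(t);print(r); s=grab("scene")
for nm,im in(("scene",s),("top",t)):
  for c in comps(orange(im)):
    b=cv2.boxPoints(cv2.minAreaRect(c)); w=onz(nm,b,.011)*1000
    print(nm,np.round(w.mean(0)),np.round([np.hypot(*(w[i]-w[i-1])[:2]) for i in range(2)]))
cv2.imwrite("pics/both.png",np.hstack([cv2.resize(s[120:350,80:430],(480,315)),cv2.resize(t[130:330,360:460],(158,315))])[:,:,::-1])
# back to bar tab: bar at 1.85
a0=np.arctan2(27,-102)-1.85; q=np.array([82+106*np.cos(a0),54+106*np.sin(a0)]);T=fw((0,*q))[0]*1000;print("tab grip",q,T)
E
```

```text
[ 483.62667704 -325.50355777  206.85090599  104.7037646 ]
((521.1419067382812, -298.1968078613281), (217.2218017578125, 158.58169555664062), 13.7411527633667)
scene [ 566. -290.   11.] [119.  26.]
scene [ 479. -312.   11.] [117.  26.]
scene [-613. -437.   11.] [170.  44.]
top [ 479. -312.   11.] [ 22. 118.]
top [ 566. -289.   11.] [ 22. 118.]
top [835. 639.  11.] [164. 251.]
tab grip [136.31415675 145.02731665] [568.25143203 374.77023368 145.02731665]
```

View pics/both.png

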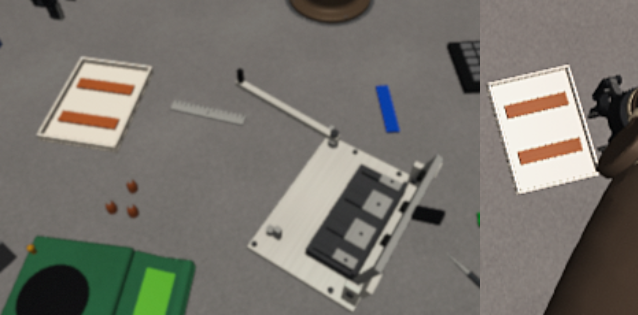

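Both coupons lie flat and apart in the tray, at (105,87) and (88,120) left and (536,105) and (549,151) right. The gate is still open and the bar is back. Now I close the bar.

```bash
python3 - <<'E'
from plan import *
p=np.array([481.7,-324.7,200,104.7]);T=np.array([568.3,374.8,200,82.7])
calls=[]
for f in(.25,.5,.75,1): q=p+(T-p)*f; calls.append([(*q[:3],q[3],.1,5)])
calls.append([(568.3,374.8,129,82.7,.1,4)])
plan(p,calls)
print("--arc")
P=[568.3,374.8,129,82.7]; f=lambda th:fw((0,82+106*np.cos(th),54+106*np.sin(th)))[0]*1000
b=np.arctan2(27,-102); g0=f(b-1.85);row=[];cs=[]
for i in range(1,16):
    q=f(b-1.85+1.65*i/15)-g0; row.append((P[0]+q[0],P[1]+q[1],P[2]+q[2],82.7,-1))
    if i%5==0: cs.append(row);row=[]
plan(P,cs)
E
```

```text
[[0.1,[0.164,0.065,0.0],[0,0,6]],[0.1,[0.164,0.065,0.0],[0,0,6]],[0.1,[0.164,0.065,0.0],[0,0,6]],[0.1,[0.164,0.065,0.0],[0,0,6]],[0.1,[0.164,0.065,0.0],[0,0,6]]]
[[0.1,[0.169,0.048,0.0],[0,0,5]],[0.1,[0.169,0.048,0.0],[0,0,5]],[0.1,[0.169,0.048,0.0],[0,0,5]],[0.1,[0.169,0.048,0.0],[0,0,5]],[0.1,[0.169,0.048,0.0],[0,0,5]]]
[[0.1,[0.173,0.033,0.0],[0,0,6]],[0.1,[0.173,0.033,0.0],[0,0,6]],[0.1,[0.173,0.033,0.0],[0,0,6]],[0.1,[0.173,0.033,0.0],[0,0,6]],[0.1,[0.173,0.033,0.0],[0,0,6]]]
[[0.1,[0.176,0.015,0.0],[0,0,5]],[0.1,[0.176,0.015,0.0],[0,0,5]],[0.1,[0.176,0.015,0.0],[0,0,5]],[0.1,[0.176,0.015,0.0],[0,0,5]],[0.1,[0.176,0.015,0.0],[0,0,5]]]
[[0.1,[0.0,0.0,0.071],[0,0,0]],[0.1,[0.0,0.0,0.071],[0,0,0]],[0.1,[0.0,0.0,0.071],[0,0,0]],[0.1,[0.0,0.0,0.071],[0,0,0]]]
end [568.7 374.8 129.   82.7]
--arc
[[-1,[-0.01,0.0,-0.005],[0,0,0]],[-1,[-0.021,0.0,-0.01],[0,0,0]],[-1,[-0.032,0.0,-0.013],[0,0,0]],[-1,[-0.044,0.0,-0.014],[0,0,0]],[-1,[-0.056,0.0,-0.015],[0,0,0]]]
[[-1,[-0.011,0.0,0.001],[0,0,0]],[-1,[-0.023,0.0,0.003],[0,0,0]],[-1,[-0.034,0.0,0.006],[0,0,0]],[-1,[-0.045,0.0,0.011],[0,0,0]],[-1,[-0.055,0.0,0.016],[0,0,0]]]
[[-1,[-0.009,0.0,0.007],[0,0,0]],[-1,[-0.018,0.0,0.015],[0,0,0]],[-1,[-0.026,0.0,0.023],[0,0,0]],[-1,[-0.033,0.0,0.033],[0,0,0]],[-1,[-0.038,0.0,0.043],[0,0,0]]]
end [549.4 227.   85.   82.7]
```

>>> {"fn": "send_rows", "kwargs": {"steps": [[0.1,[0.164,0.065,0.0],[0,0,6]],[0.1,[0.164,0.065,0.0],[0,0,6]],[0.1,[0.164,0.065,0.0],[0,0,6]],[0.1,[0.164,0.065,0.0],[0,0,6]],[0.1,[0.164,0.065,0.0],[0,0,6]]]}}

```text
time_s: 25.05
tcp_pos: [0.5025, -0.1439, 0.2011]
ee_rot: [-0.002, 0.65, 0.76, 0.001]
ft_force: [0.6, -0.9, -0.0]
finger_gap: 0.0474
finger_force: 0.0
```

>>> {"fn": "send_rows", "kwargs": {"steps": [[0.1,[0.169,0.048,0.0],[0,0,5]],[0.1,[0.169,0.048,0.0],[0,0,5]],[0.1,[0.169,0.048,0.0],[0,0,5]],[0.1,[0.169,0.048,0.0],[0,0,5]],[0.1,[0.169,0.048,0.0],[0,0,5]]]}}

```text
time_s: 25.47
tcp_pos: [0.5252, 0.03, 0.2017]
ee_rot: [-0.001, 0.682, 0.731, 0.001]
ft_force: [1.0, -0.4, 0.6]
finger_gap: 0.047
finger_force: 0.0
```

>>> {"fn": "send_rows", "kwargs": {"steps": [[0.1,[0.173,0.033,0.0],[0,0,6]],[0.1,[0.173,0.033,0.0],[0,0,6]],[0.1,[0.173,0.033,0.0],[0,0,6]],[0.1,[0.173,0.033,0.0],[0,0,6]],[0.1,[0.173,0.033,0.0],[0,0,6]]]}}

```text
time_s: 25.88
tcp_pos: [0.5475, 0.2046, 0.2018]
ee_rot: [-0.001, 0.72, 0.694, 0.001]
ft_force: [-0.1, 0.2, 1.0]
finger_gap: 0.0469
finger_force: 0.0
```

>>> {"fn": "send_rows", "kwargs": {"steps": [[0.1,[0.176,0.015,0.0],[0,0,5]],[0.1,[0.176,0.015,0.0],[0,0,5]],[0.1,[0.176,0.015,0.0],[0,0,5]],[0.1,[0.176,0.015,0.0],[0,0,5]],[0.1,[0.176,0.015,0.0],[0,0,5]]]}}

```text
time_s: 26.3
tcp_pos: [0.5695, 0.3798, 0.2015]
ee_rot: [-0.001, 0.75, 0.662, 0.001]
ft_force: [-0.3, -0.3, 1.0]
finger_gap: 0.047
finger_force: 0.0
```

>>> {"fn": "send_rows", "kwargs": {"steps": [[0.1,[0.0,0.0,0.03],[0,0,0]],[0.1,[0.0,0.0,0.06],[0,0,0]],[0.1,[0.0,0.0,0.071],[0,0,0]],[0.1,[0.0,0.0,0.071],[0,0,0]]]}}

```text
time_s: 26.63
tcp_pos: [0.566, 0.3719, 0.1258]
ee_rot: [-0.001, 0.751, 0.66, -0.005]
ft_force: [-0.6, -1.1, -0.3]
finger_gap: 0.0473
finger_force: 0.0
```

>>> {"fn": "send_rows", "kwargs": {"steps": [[-1,[0,0,0],[0,0,0]],[-1,[0,0,0],[0,0,0]],[-1,[0,0,0],[0,0,0]],[-1,[0,0,0],[0,0,0]],[-1,[0,0,0],[0,0,0]]], "grip_force": 40}}

```text
time_s: 27.05
tcp_pos: [0.5705, 0.3747, 0.133]
ee_rot: [0.001, 0.751, 0.661, 0.001]
ft_force: [1.6, -3.2, 0.5]
finger_gap: 0.0228
finger_force: 41.9
```

Tab gripped (gap 23 mm). Swinging it down.

>>> {"fn": "send_rows", "kwargs": {"steps": [[-1,[-0.01,0.0,-0.005],[0,0,0]],[-1,[-0.021,0.0,-0.01],[0,0,0]],[-1,[-0.032,0.0,-0.013],[0,0,0]],[-1,[-0.044,0.0,-0.014],[0,0,0]],[-1,[-0.056,0.0,-0.015],[0,0,0]]]}}

```text
time_s: 27.47
tcp_pos: [0.5631, 0.3201, 0.148]
ee_rot: [-0.0, 0.751, 0.661, 0.003]
ft_force: [3.5, 3.2, -4.2]
finger_gap: 0.023
finger_force: 40.1
```

>>> {"fn": "send_rows", "kwargs": {"steps": [[-1,[-0.011,0.0,0.001],[0,0,0]],[-1,[-0.023,0.0,0.003],[0,0,0]],[-1,[-0.034,0.0,0.006],[0,0,0]],[-1,[-0.045,0.0,0.011],[0,0,0]],[-1,[-0.055,0.0,0.016],[0,0,0]]]}}

```text
time_s: 27.88
tcp_pos: [0.5555, 0.2635, 0.132]
ee_rot: [0.001, 0.751, 0.661, 0.0]
ft_force: [1.4, 1.0, 4.6]
finger_gap: 0.0233
finger_force: 42.7
```

>>> {"fn": "send_rows", "kwargs": {"steps": [[-1,[-0.009,0.0,0.007],[0,0,0]],[-1,[-0.018,0.0,0.015],[0,0,0]],[-1,[-0.026,0.0,0.023],[0,0,0]],[-1,[-0.033,0.0,0.033],[0,0,0]],[-1,[-0.038,0.0,0.043],[0,0,0]]]}}

```text
time_s: 28.3
tcp_pos: [0.5499, 0.2227, 0.0881]
ee_rot: [0.002, 0.75, 0.661, -0.003]
ft_force: [-0.1, -5.5, 6.2]
finger_gap: 0.0228
finger_force: 51.4
```

>>> {"fn": "send_rows", "kwargs": {"steps": [[0.1,[0,0,0],[0,0,0]],[0.1,[0,0,0],[0,0,0]],[0.1,[0,0,0],[0,0,0]],[0.1,[0,0,0],[0,0,0]]]}}

```text
time_s: 28.63
tcp_pos: [0.5496, 0.2269, 0.0871]
ee_rot: [-0.0, 0.75, 0.661, -0.001]
ft_force: [-1.1, 0.4, 0.5]
finger_gap: 0.0467
finger_force: 0.0
```

>>> {"fn": "send_rows", "kwargs": {"steps": [[0.1,[0,0,-0.1],[0,0,0]],[0.1,[0,0,-0.1],[0,0,0]],[0.1,[0,0,-0.1],[0,0,0]],[0.1,[0,0,-0.1],[0,0,0]],[0.1,[0,0,-0.1],[0,0,0]]]}}

```text
time_s: 29.05
tcp_pos: [0.5511, 0.2279, 0.1892]
ee_rot: [0.001, 0.75, 0.661, 0.002]
ft_force: [-0.7, -0.1, 0.2]
finger_gap: 0.047
finger_force: 0.0
```

```bash
python3 - <<'E'
from plan import *
p0=pose();print(p0)
t=grab("top");s=grab("scene","barshut");print(tray(t))
pv=fw((-122,-84,27))[0]*1000; K=fw((-122+224*np.cos(1.66),-84-224*np.sin(1.66),59))[0]*1000; print("knob",K)
# knob check: dark blob near the expected place in scene
u=proj("scene",np.array([[*K[:2],74],[*K[:2],42]])/1000);print("px",u.round(1).tolist())
g=cv2.cvtColor(s,cv2.COLOR_RGB2GRAY);x,y=u.mean(0).astype(int);m=np.uint8(g<45)*255;w=np.zeros_like(m);w[y-20:y+20,x-20:x+20]=255
for c in comps(m&w,8): print(cv2.boundingRect(c),cv2.contourArea(c))
d=proj("scene",np.r_[fw((0,-20,81)),fw((0,-30,91))]);print("tab px",d.round(1).tolist())
w[:]=0;x,y=d.mean(0).astype(int);w[y-20:y+20,x-20:x+20]=255
for c in comps(m&w,8): print(cv2.boundingRect(c),cv2.contourArea(c))
P=np.array([549.4,227,185,82.7]);G=np.array([K[0],K[1],150,77.6]);plan(P,[[(*((P+G)/2)[:2],185,80,0.1,5)],[(*G[:2],150,77.6,0.,5)],[(*G[:2],54,77.6,0.,4)]])
E
```

```text
[551.1339871  227.91553649 189.22339739  82.76387477]
((520.9204711914062, -298.2643737792969), (215.9376220703125, 162.84133911132812), 14.4741849899292)
knob [370.31818318 -46.65368151  59.        ]
px [[255.0, 170.7], [255.7, 178.7]]
(253, 171, 4, 9) 20.0
tab px [[323.5, 257.2], [319.9, 252.8]]
(318, 251, 16, 19) 129.0
(320, 235, 10, 7) 35.5
[[0.1,[-0.147,-0.071,0.0],[0,0,3]],[0.1,[-0.147,-0.071,0.0],[0,0,3]],[0.1,[-0.147,-0.071,0.0],[0,0,3]],[0.1,[-0.147,-0.071,0.0],[0,0,3]],[0.1,[-0.147,-0.071,0.0],[0,0,3]]]
[[0.0,[-0.151,-0.064,0.035],[0,0,2]],[0.0,[-0.151,-0.064,0.035],[0,0,2]],[0.0,[-0.151,-0.064,0.035],[0,0,2]],[0.0,[-0.151,-0.064,0.035],[0,0,2]],[0.0,[-0.151,-0.064,0.035],[0,0,2]]]
[[0.0,[0.0,0.0,0.096],[0,0,0]],[0.0,[0.0,0.0,0.096],[0,0,0]],[0.0,[0.0,0.0,0.096],[0,0,0]],[0.0,[0.0,0.0,0.096],[0,0,0]]]
end [370.3 -46.9  54.   77.7]
```

Bar is shut: the tab blob at (318–334, 251–270) matches its starting place, and the knob at (255,175) is where expected. Now the gate.

>>> {"fn": "send_rows", "kwargs": {"steps": [[0.1,[-0.147,-0.071,0.0],[0,0,3]],[0.1,[-0.147,-0.071,0.0],[0,0,3]],[0.1,[-0.147,-0.071,0.0],[0,0,3]],[0.1,[-0.147,-0.071,0.0],[0,0,3]],[0.1,[-0.147,-0.071,0.0],[0,0,3]]]}}

```text
time_s: 29.57
tcp_pos: [0.454, 0.0862, 0.1834]
ee_rot: [-0.002, 0.769, 0.64, -0.006]
ft_force: [-1.2, -0.0, -0.8]
finger_gap: 0.0468
finger_force: 0.0
```

>>> {"fn": "send_rows", "kwargs": {"steps": [[0.0,[-0.151,-0.064,0.035],[0,0,2]],[0.0,[-0.151,-0.064,0.035],[0,0,2]],[0.0,[-0.151,-0.064,0.035],[0,0,2]],[0.0,[-0.151,-0.064,0.035],[0,0,2]],[0.0,[-0.151,-0.064,0.035],[0,0,2]]]}}

```text
time_s: 29.98
tcp_pos: [0.3643, -0.0496, 0.1484]
ee_rot: [-0.003, 0.78, 0.625, -0.004]
ft_force: [-0.4, 0.2, -0.0]
finger_gap: 0.0429
finger_force: 0.0
```

>>> {"fn": "send_rows", "kwargs": {"steps": [[0.0,[0.0,0.0,0.04],[0,0,0]],[0.0,[0.0,0.0,0.08],[0,0,0]],[0.0,[0.0,0.0,0.096],[0,0,0]],[0.0,[0.0,0.0,0.096],[0,0,0]]]}}

```text
time_s: 30.32
tcp_pos: [0.3658, -0.0451, 0.0517]
ee_rot: [-0.005, 0.779, 0.627, -0.004]
ft_force: [-0.3, -0.3, 0.2]
finger_gap: 0.0426
finger_force: 0.0
```

>>> {"fn": "send_rows", "kwargs": {"steps": [[-1,[0,0,0],[0,0,0]],[-1,[0,0,0],[0,0,0]],[-1,[0,0,0],[0,0,0]],[-1,[0,0,0],[0,0,0]],[-1,[0,0,0],[0,0,0]]], "grip_force": 20}}

```text
time_s: 30.73
tcp_pos: [0.3723, -0.0466, 0.0572]
ee_rot: [0.001, 0.779, 0.627, 0.001]
ft_force: [0.7, 1.3, -1.4]
finger_gap: 0.013
finger_force: 20.5
```

```bash
python3 - <<'E'
from plan import *
o=telemetry.observe();print(pose(),o["finger_gap"],o["finger_force"])
pv=fw((-122,-84,27))[0]*1000; yaw=np.degrees(np.load("fix.npy")[2]); calls=[];row=[]
for i in range(1,16):
    g=1.66-1.67*i/15; w=yaw-np.degrees(g); a=np.radians(w)
    row.append((pv[0]+224*np.cos(a),pv[1]+224*np.sin(a),54,w+180,-1))
    if i%5==0: calls.append(row); row=[]
plan([370.3,-46.9,54,77.7],calls)
E
```

```text
[372.31861369 -46.62214111  57.23355904  77.70762001] 0.013030192290614107 20.455696284770966
[[-1,[0.002,0.025,0.0],[0,0,-6]],[-1,[0.006,0.049,0.0],[0,0,-13]],[-1,[0.012,0.073,0.0],[0,0,-19]],[-1,[0.022,0.097,0.0],[0,0,-25]],[-1,[0.034,0.118,0.0],[0,0,-32]]]
[[-1,[0.001,0.025,0.0],[0,0,-6]],[-1,[0.005,0.05,0.0],[0,0,-12]],[-1,[0.011,0.074,0.0],[0,0,-19]],[-1,[0.021,0.097,0.0],[0,0,-25]],[-1,[0.033,0.119,0.0],[0,0,-32]]]
[[-1,[0.001,0.024,0.0],[0,0,-6]],[-1,[0.005,0.049,0.0],[0,0,-12]],[-1,[0.012,0.073,0.0],[0,0,-19]],[-1,[0.021,0.096,0.0],[0,0,-25]],[-1,[0.033,0.118,0.0],[0,0,-31]]]
end [641.  145.4  54.  172.7]
```

>>> {"fn": "send_rows", "kwargs": {"steps": [[-1,[0.002,0.025,0.0],[0,0,-6]],[-1,[0.006,0.049,0.0],[0,0,-13]],[-1,[0.012,0.073,0.0],[0,0,-19]],[-1,[0.022,0.097,0.0],[0,0,-25]],[-1,[0.034,0.118,0.0],[0,0,-32]]]}}

```text
time_s: 31.15
tcp_pos: [0.4946, -0.0386, 0.0569]
ee_rot: [-0.0, 0.573, 0.819, -0.0]
ft_force: [-0.8, -0.5, 1.4]
finger_gap: 0.0127
finger_force: 21.0
```

>>> {"fn": "send_rows", "kwargs": {"steps": [[-1,[0.001,0.025,0.0],[0,0,-6]],[-1,[0.005,0.05,0.0],[0,0,-12]],[-1,[0.011,0.074,0.0],[0,0,-19]],[-1,[0.021,0.097,0.0],[0,0,-25]],[-1,[0.033,0.119,0.0],[0,0,-32]]]}}

```text
time_s: 31.57
tcp_pos: [0.5952, 0.033, 0.0569]
ee_rot: [-0.0, 0.325, 0.946, -0.0]
ft_force: [-1.8, 1.2, 0.4]
finger_gap: 0.0127
finger_force: 21.0
```

>>> {"fn": "send_rows", "kwargs": {"steps": [[-1,[0.001,0.024,0.0],[0,0,-6]],[-1,[0.005,0.049,0.0],[0,0,-12]],[-1,[0.012,0.073,0.0],[0,0,-19]],[-1,[0.021,0.096,0.0],[0,0,-25]],[-1,[0.033,0.118,0.0],[0,0,-31]]]}}

```text
time_s: 31.98
tcp_pos: [0.6422, 0.1447, 0.057]
ee_rot: [-0.0, 0.059, 0.998, -0.003]
ft_force: [-6.4, -61.0, 9.6]
finger_gap: 0.0131
finger_force: 36.5
```

>>> {"fn": "send_rows", "kwargs": {"steps": [[-1,[0,0,0],[0,0,0]],[-1,[0,0,0],[0,0,0]],[-1,[0,0,0],[0,0,0]]]}}

```text
time_s: 32.23
tcp_pos: [0.6419, 0.1427, 0.057]
ee_rot: [-0.0, 0.062, 0.998, -0.003]
ft_force: [-0.4, -6.7, 1.0]
finger_gap: 0.0128
finger_force: 22.1
```

```bash
python3 - <<'E'
from plan import *
o=telemetry.observe();p=pose();print(p,o["finger_gap"],o["ft_force"])
pv=fw((-122,-84,27))[0]*1000;d=p[:2]-pv[:2];print(np.hypot(*d),"gate",np.load("fix.npy")[2]-np.arctan2(d[1],d[0]))
E
```

```text
[641.90285982 142.72944302  56.95861967 172.86813657] 0.01282924524734285 [-0.35923933 -6.70561351  0.97915354]
224.94990420907016 gate 0.001315621082766949
```

>>> {"fn": "send_rows", "kwargs": {"steps": [[0.0,[0,0,0],[0,0,0]],[0.0,[0,0,0],[0,0,0]],[0.0,[0,0,0],[0,0,0]],[0.0,[0,0,0],[0,0,0]]]}}

```text
time_s: 32.57
tcp_pos: [0.6421, 0.1461, 0.0568]
ee_rot: [0.0, 0.064, 0.998, 0.0]
ft_force: [0.6, 0.2, -0.3]
finger_gap: 0.0426
finger_force: 0.0
```

>>> {"fn": "send_rows", "kwargs": {"steps": [[0.0,[0,0,-0.04],[0,0,0]],[0.0,[0,0,-0.08],[0,0,0]],[0.0,[0,0,-0.12],[0,0,0]],[0.0,[0,0,-0.16],[0,0,0]],[0.0,[0,0,-0.2],[0,0,0]]]}}

```text
time_s: 32.98
tcp_pos: [0.6415, 0.1461, 0.2584]
ee_rot: [0.0, 0.063, 0.998, 0.0]
ft_force: [0.7, 0.1, 0.5]
finger_gap: 0.0428
finger_force: 0.0
```

>>> {"fn": "send_rows", "kwargs": {"steps": [[0.0,[0.13,-0.14,0],[0,0,0]],[0.0,[0.13,-0.14,0],[0,0,0]],[0.0,[0.13,-0.14,0],[0,0,0]],[0.0,[0.13,-0.14,0],[0,0,0]],[0.0,[0.13,-0.14,0],[0,0,0]]]}}

```text
time_s: 33.4
tcp_pos: [0.4917, 0.0219, 0.2561]
ee_rot: [-0.001, 0.064, 0.998, -0.0]
ft_force: [-0.1, -0.9, 1.0]
finger_gap: 0.0426
finger_force: 0.0
```

>>> {"fn": "send_rows", "kwargs": {"steps": [[0.0,[0,0,0],[0,0,0]],[0.0,[0,0,0],[0,0,0]],[0.0,[0,0,0],[0,0,0]]]}}

```text
time_s: 33.65
tcp_pos: [0.496, 0.0237, 0.257]
ee_rot: [0.001, 0.064, 0.998, 0.0]
ft_force: [1.1, -1.1, 1.3]
finger_gap: 0.0429
finger_force: 0.0
```

```bash
python3 - <<'E'
from plan import *
print(pose())
t=grab("top");s=grab("scene");print(tray(t))
pv=fw((-122,-84,27))[0]*1000
K=fw((102,-84,74))[0];print("knob top px if shut",proj("scene",K),proj("top",K))
for nm,im in(("scene",s),("top",t)):
  for c in comps(orange(im)):
    b=cv2.boxPoints(cv2.minAreaRect(c)); w=onz(nm,b,.011)*1000; print(nm,np.round(w.mean(0)))
cv2.imwrite("pics/final.png",cv2.resize(s[140:360,90:430],(790,511),interpolation=cv2.INTER_CUBIC)[:,:,::-1])
E
```

```text
[496.01209731  23.69223981 256.95705683 172.70403585]
((521.0172729492188, -298.5508117675781), (215.76956176757812, 162.0784149169922), 14.525787353515625)
knob top px if shut [[274.98616501 279.46245697]] [[249.59125634 162.59575115]]
scene [ 566. -290.   11.]
scene [ 479. -312.   11.]
top [ 479. -312.   11.]
top [ 566. -289.   11.]
top [835. 639.  11.]
```

View pics/final.png

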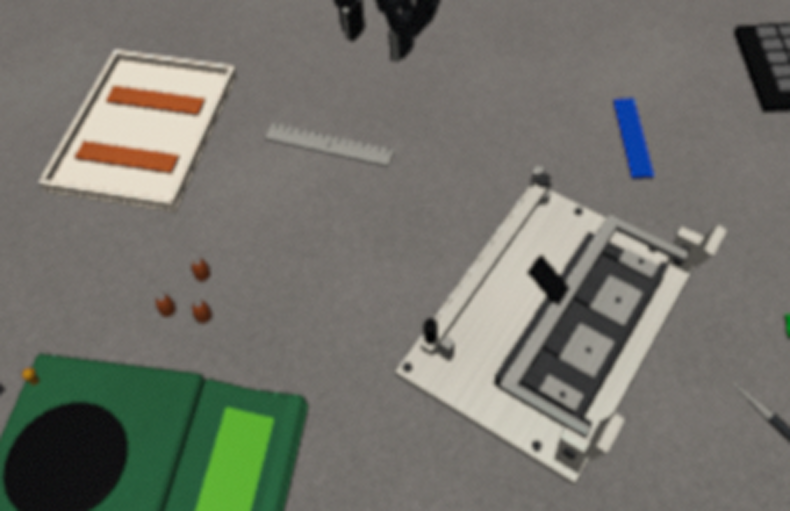

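The final picture shows both coupons flat in the tray at (155,100) and (127,157). The bar is down with its tab at (548,280). The gate is shut against its stud, with the knob at (430,325), which matches its predicted shut pixel. The slugs, rule and scriber are in place. I hand in.

```bash
python3 -c "
from rig import arm
print(arm.job_done())"
```

```text
the job is handed in; nothing more can be done
None
```

I handed the job in at about 34 s, but the hand-in returned no verdict; in the last pictures coupons A and C (B was absent) lay flat and apart in the tray, the bar was down, the gate was shut, and nothing else on the bench had been disturbed.

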